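# Stock the decorating tray and set its fence

## Robot

A 6-joint arm with a two-finger parallel gripper is mounted at the origin on a cart in front of the work surface, level with it; the furniture and walls round the work are solid. World frame = base frame: x ahead of the robot, y to its left, z up, the work surface at z = 0. Lengths are in m, angles in rad, forces in N, time in s.
With the tool pointing down it reaches from about 0.425 to 1.125 m from the base axis. Payload 14.9 kg.
Tool frame: the origin (TCP) lies at the very end of the fingers, on their centre line; the grasp point (between the pads) lies 19 mm behind it; z points along the fingers, y is the line along which they close (so a half turn about z gives the same grasp; the last joint's range is limited). The gripper opens to 91 mm and grips with 3 to 60 N. Pads are 32 mm wide; open, the fingers measure 118 mm over their backs; the gripper's body (76 mm by 178 mm) begins 60 mm behind the grasp point.
Start: joints at [1.302, 0.379, 1.734, -0, 1.028, -0.033], TCP at [0.164, 0.681, 0.176] pointing down, gripper open.
Joint ranges: [-2.77, 2.77], [-0.74, 2.19], [0, 2.66], [-1.06, 4.2], [0.31, 2.87], [-3.08, 3.08]. Speed limits (rad/s): [1.89, 1.89, 2.39, 3.14, 3.14, 3.14].

## Interface

Orientations are given as a unit quaternion [w, x, y, z].
In Python, from workcell import ctrl, viewer, finder gives the robot as it stands. The module is installed in compiled form; this text tells all that it offers.
- The arm moves only by the tool step_arm, never from a script. Its argument "moves" is a list of rows, each a list of 7 numbers: the turn, a rotation vector about the tool's x, y, z in rad, then the shift along the tool's x, y, z in m, then the finger opening in m, from 0 to 0.0912. A call has exactly 5 rows; each row is the pose to reach, as a shift and turn from the pose commanded when the call began, along the tool's axes at that moment; what a row does not reach only later rows make up. A row lasts 1/8 s, in which the tool goes at most 62.5 mm and 10.7 degrees, less where a joint would pass 70% of its speed; a pose out of reach is approached as far as the arm can. A call with a gripper value outside its range is refused whole. The fingers move at their own pace and stop on an object; the grip force is fixed at half the most. Time passes only in rows, so rows that repeat a pose let the fingers close, or fill a call up. It gives the time, the measured TCP pose, the force, the opening and the grip force at its end, in the units of the state.
- ctrl.get_state(): the state, without advancing time (a new reading comes with each control period).
- viewer.get_image(name): name is "scene" or "top" or "wrist"; returns a dict with "frame" (480x640x3 uint8, blue, green, red), "depth" (480x640 float32, m along the optical axis (not along the pixel's ray), 0 where there is no reading), "mtx" (3x3 intrinsics, pixels), "R" (3x3) and "t" (3): a world point X has camera coordinates R X + t; the wrist camera has in their place "hand_eye" (4x4, takes a point from camera to tool coordinates, whose origin is the TCP and whose axes are the flange's). Camera axes: x right, y down, z forward; pixel columns grow to the right and rows downward; lengths in m; the calibration is good to about 2 mm. A picture is of the moment at which its call begins: read the wrist's pose just before it.
- ctrl.close_job(): hands the job in; it is judged then, once.
Trained networks look in a picture, given as the dict that the camera call returned (one of the last four; its "shot" number tells which), for a name from the list of things; names that differ only in an ending like _2 or _b are one class to them, and where a whole thing is asked for, a point or a joint stands for the part that bears it (a point fixed in the world has none). Each returns a list of dicts, best first, with "p" (0 to 1); they miss things now and then, are a little off and sometimes report something else, mostly with a low value. They report only what shows in the picture. A call takes as long as a camera call. They do not tell look-alikes from the thing itself.
- finder.look_for(thing, picture): "box" ([left, top, width, height] in pixels, round what is visible of it).
- finder.landmark_of(thing, picture): "at" ([column, row] in pixels: a listed point, or the origin of a listed thing).
The state is a dict: "t": time; "q": joint angles; "qvel": joint speeds; "joint_torque": joint torques, N m; "position": TCP position; "tcp_rot": TCP orientation; "contact_force": force on the tool from outside, world axes, zero at the start; "moment": the same for the moment, N m; "opening": opening from 0.0 (shut) to 1.0 (fully open); "grip_force": force on a finger pad.
Only numpy, scipy, OpenCV 4.12 (cv2) and the standard library are available. Lean on these libraries where they do the work, as an engineer would, in place of code of your own. Each camera call takes 0.05 s, during which the arm holds its last target. There are 200 camera calls.

## Task

To stock the decorating tray, first take the empty carton out of the left part of the tray and stand it on free table beside the tray. Then lift the fence's red knob out of its notch, slide the fence over to the far left notch and let the knob drop home there, set every sprinkle jar that stands beside the tray upright in free space in the tray, to the right of where the fence will end and touching none of the nozzles, bottles or other jars, and last, with the knob again, bring the fence back to the notch marked by the green clip and let it drop home. Do not touch the bottles and nozzles in the tray, and leave the pepper mill and spice jar where they are.

Things in the scene. Friction and masses are not known exactly. Their poses are not given: they have to be found in the camera images.
- tray: Fixed shallow blue tray, 178 (x) x 378 (y) x 18 mm high, walls and floor 4 mm thick (things in it stand 4 mm above its origin). Origin: centre of its underside, on the table; x points away from the robot, y to its left, give or take a slight turn. Inside: x -85..85, y -185..185 mm. A white fence crosses it; a notched rail runs along its front.
- fence (a joint): Sliding of the fence and its knob along the tray's y, m: 0 at the start, growing to the left; 0.070, 0.110 and 0.170 at the other three notches. Friction about 1 N. It is locked while the knob's pin is in a notch.
- knob (a joint): Lift of the knob against the fence's shoe, m: 0 = pin fully down in a notch, about 0.012 = pin resting on top of the rail between notches, 0.022 = upper stop. The pin clears the notch when lifted more than 0.013. It falls by its own weight (about 0.09 kg).
- knob_grip (a point): Grip point of the red knob, an upright cylinder 24 mm in diameter, 52 to 80 mm above the table when down; this point on its axis is 68 mm above the table when down. It slides above the rail at the same tray y as the fence plate.
- fence_mid (a point): Centre of the fence, a white plate across the tray, 4 mm thick, top 28 mm above the table; axes as the tray's. The stocked bay is its -y (right) side. A white arm joins it over the tray's front wall to a shoe on the rail, 36 mm wide (y), top 41 mm above the table, out of which the knob rises.
- notch_open (a point): The far left notch (tray y = 160 mm), at the top of the rail. The rail is straight, 32 mm high, at tray x = -125 mm, along y. It has four notches, 12 mm wide and 12 mm deep (the pin is 8 mm thick), at tray y = -10 (where the fence starts), 60, 100 and 160 mm.
- clip_green: Green clip that marks the notch the fence is to end in (tray y = 60 or 100 mm). Origin on the table straight below the middle of that notch; its tab, 14 mm wide (y) and 12 mm high, reaches from 10 to 47 mm in front of it (-x). Fixed.
- clip_grey: Grey clip of the same shape at the other of these two notches; means nothing. Fixed.
- sprinkle_jar_2: Loose sprinkle jar to be loaded, white ribbed lid, beige sprinkles: upright cylinder 53 mm in diameter, 82 mm high, 0.09 kg; starts on the table beside the tray; may be absent. Origin: centre of its underside, z up. Can be gripped by body and lid together.
- sprinkle_jar_3: Loose sprinkle jar to be loaded, blue lid, white sprinkles: upright cylinder 45 mm in diameter, 60 mm high, 0.09 kg; starts on the table beside the tray; may be absent. Origin: centre of its underside, z up. Can be gripped by body and lid together.
- sprinkle_jar_5: Loose sprinkle jar to be loaded, black lid, green sprinkles: upright cylinder 49 mm in diameter, 75 mm high, 0.09 kg; starts on the table beside the tray; may be absent. Origin: centre of its underside, z up. Can be gripped by body and lid together.
- sprinkle_jar_6: Loose sprinkle jar to be loaded, wide, cream-white lid, pale yellow sprinkles: upright cylinder 61 mm in diameter, 65 mm high, 0.09 kg; starts on the table beside the tray; may be absent. Origin: centre of its underside, z up. Can be gripped by body and lid together.
- nozzle_1: Steel piping nozzle, a cone on its wide end, 26 mm in diameter at its foot, 34 mm high, loose, already standing in the tray; may be absent. Not to be touched. Origin: centre of its underside.
- nozzle_3: Larger steel piping nozzle, a cone on its wide end, 32 mm in diameter at its foot, 42 mm high, loose, already standing in the tray; may be absent. Not to be touched. Origin: centre of its underside.
- colour_bottle_1: Red food-colour dropper bottle, 31 mm in diameter at its foot, 70 mm high, loose, already standing in the tray; may be absent. Not to be touched. Origin: centre of its underside.
- colour_bottle_2: Green food-colour dropper bottle, 31 mm in diameter at its foot, 76 mm high, loose, already standing in the tray; may be absent. Not to be touched. Origin: centre of its underside.
- colour_bottle_3: Amber food-colour dropper bottle, black cap, 31 mm in diameter at its foot, 70 mm high, loose, already standing in the tray; may be absent. Not to be touched. Origin: centre of its underside.
- colour_bottle_4: Blue food-colour dropper bottle, 31 mm in diameter at its foot, 76 mm high, loose, already standing in the tray; may be absent. Not to be touched. Origin: centre of its underside.
- mill_1: Loose small pepper mill, 44 mm in diameter, 90 mm high, standing on the table; a bystander. Origin: centre of its underside.
- spice_jar_1: Loose spice jar with a red cap, 47 mm in diameter, 97 mm high, standing on the table; a bystander. Origin: centre of its underside.
- mini_carton_2: Loose small empty carton, mustard-coloured and white, 36 (its x) x 50 (its y) x 70 mm high, 0.08 kg; starts upright in the left part of the tray, where the fence must pass. Origin: centre of its underside, z up.
Mind the look-alikes: they are no part of the job. Leave any purple look-alike of the sprinkle_jar_6 alone.

How it is judged:
On the way, in this order (a step that is already met when the one before it is completed fails the run):
1. the carton stands upright on the table beside the tray (angle between mini_carton_2's own z axis and vertical below 0.12 rad and height (world z) of mini_carton_2 between -0.003 and 0.005 m and linear speed of mini_carton_2 below 0.02 m/s and (y of mini_carton_2 in the frame of tray above 0.21 m or y of mini_carton_2 in the frame of tray below -0.21 m or x of mini_carton_2 in the frame of tray above 0.11 m or x of mini_carton_2 in the frame of tray below -0.165 m)), for 0.2 s.
2. the fence stands in the far left notch, its knob down (horizontal distance between knob_grip and notch_open below 0.006 m and value of joint knob below 0.004 m), for 0.2 s.
3. every sprinkle jar stands upright on the tray's floor, right of the fence, which is still open (horizontal distance between knob_grip and notch_open below 0.012 m and x of sprinkle_jar_2 in the frame of tray between -0.081 and 0.081 m and y of sprinkle_jar_2 in the frame of tray between -0.185 and 0.19 m and z of sprinkle_jar_2 in the frame of tray between -0.001 and 0.009 m and angle between each of sprinkle_jar_2, sprinkle_jar_3, sprinkle_jar_5, sprinkle_jar_6's own z axis and vertical below 0.12 rad and y of sprinkle_jar_2 in the frame of fence_mid below -0.0255 m and x of sprinkle_jar_3 in the frame of tray between -0.081 and 0.081 m and y of sprinkle_jar_3 in the frame of tray between -0.185 and 0.19 m and z of sprinkle_jar_3 in the frame of tray between -0.001 and 0.009 m and y of sprinkle_jar_3 in the frame of fence_mid below -0.0215 m and x of sprinkle_jar_5 in the frame of tray between -0.081 and 0.081 m and y of sprinkle_jar_5 in the frame of tray between -0.185 and 0.19 m and z of sprinkle_jar_5 in the frame of tray between -0.001 and 0.009 m and y of sprinkle_jar_5 in the frame of fence_mid below -0.0235 m and x of sprinkle_jar_6 in the frame of tray between -0.081 and 0.081 m and y of sprinkle_jar_6 in the frame of tray between -0.185 and 0.19 m and z of sprinkle_jar_6 in the frame of tray between -0.001 and 0.009 m and y of sprinkle_jar_6 in the frame of fence_mid below -0.0295 m), for 0.2 s.
4. the fence stands in the notch with the green clip, its knob down (horizontal distance between knob_grip and clip_green below 0.006 m and value of joint knob below 0.004 m), for 0.2 s.
At the end, for the whole second after the job is handed in: Knob down (4 mm) within 6 mm of the green clip's notch; jars at rest, upright (0.12 rad) on the tray floor right of the fence, 1.5 mm clear of other jars, bottles, nozzles; these upright there, within 50 mm of their start; carton upright on the table outside the tray, clear of mill and spice jar (all of step 1 and all of step 4 and x of sprinkle_jar_2 in the frame of tray between -0.081 and 0.081 m and y of sprinkle_jar_2 in the frame of tray between -0.185 and 0.19 m and z of sprinkle_jar_2 in the frame of tray between -0.001 and 0.009 m and angle between each of sprinkle_jar_2, sprinkle_jar_3, sprinkle_jar_5, sprinkle_jar_6, nozzle_1, nozzle_3, colour_bottle_1, colour_bottle_2, colour_bottle_3, colour_bottle_4's own z axis and vertical below 0.12 rad and y of sprinkle_jar_2 in the frame of fence_mid below -0.0255 m and linear speed of each of sprinkle_jar_2, sprinkle_jar_3, sprinkle_jar_5, sprinkle_jar_6 below 0.02 m/s and horizontal distance between sprinkle_jar_2 and nozzle_1 above 0.041 m and horizontal distance between sprinkle_jar_2 and nozzle_3 above 0.044 m and horizontal distance between sprinkle_jar_2 and colour_bottle_1 above 0.0435 m and horizontal distance between sprinkle_jar_2 and colour_bottle_2 above 0.0435 m and horizontal distance between sprinkle_jar_2 and colour_bottle_3 above 0.0435 m and horizontal distance between sprinkle_jar_2 and colour_bottle_4 above 0.0435 m and horizontal distance between sprinkle_jar_2 and sprinkle_jar_3 above 0.0505 m and horizontal distance between sprinkle_jar_2 and sprinkle_jar_5 above 0.0525 m and horizontal distance between sprinkle_jar_2 and sprinkle_jar_6 above 0.0585 m and x of sprinkle_jar_3 in the frame of tray between -0.081 and 0.081 m and y of sprinkle_jar_3 in the frame of tray between -0.185 and 0.19 m and z of sprinkle_jar_3 in the frame of tray between -0.001 and 0.009 m and y of sprinkle_jar_3 in the frame of fence_mid below -0.0215 m and horizontal distance between sprinkle_jar_3 and nozzle_1 above 0.037 m and horizontal distance between sprinkle_jar_3 and nozzle_3 above 0.04 m and horizontal distance between sprinkle_jar_3 and colour_bottle_1 above 0.0395 m and horizontal distance between sprinkle_jar_3 and colour_bottle_2 above 0.0395 m and horizontal distance between sprinkle_jar_3 and colour_bottle_3 above 0.0395 m and horizontal distance between sprinkle_jar_3 and colour_bottle_4 above 0.0395 m and horizontal distance between sprinkle_jar_3 and sprinkle_jar_5 above 0.0485 m and horizontal distance between sprinkle_jar_3 and sprinkle_jar_6 above 0.0545 m and x of sprinkle_jar_5 in the frame of tray between -0.081 and 0.081 m and y of sprinkle_jar_5 in the frame of tray between -0.185 and 0.19 m and z of sprinkle_jar_5 in the frame of tray between -0.001 and 0.009 m and y of sprinkle_jar_5 in the frame of fence_mid below -0.0235 m and horizontal distance between sprinkle_jar_5 and nozzle_1 above 0.039 m and horizontal distance between sprinkle_jar_5 and nozzle_3 above 0.042 m and horizontal distance between sprinkle_jar_5 and colour_bottle_1 above 0.0415 m and horizontal distance between sprinkle_jar_5 and colour_bottle_2 above 0.0415 m and horizontal distance between sprinkle_jar_5 and colour_bottle_3 above 0.0415 m and horizontal distance between sprinkle_jar_5 and colour_bottle_4 above 0.0415 m and horizontal distance between sprinkle_jar_5 and sprinkle_jar_6 above 0.0565 m and x of sprinkle_jar_6 in the frame of tray between -0.081 and 0.081 m and y of sprinkle_jar_6 in the frame of tray between -0.185 and 0.19 m and z of sprinkle_jar_6 in the frame of tray between -0.001 and 0.009 m and y of sprinkle_jar_6 in the frame of fence_mid below -0.0295 m and horizontal distance between sprinkle_jar_6 and nozzle_1 above 0.045 m and horizontal distance between sprinkle_jar_6 and nozzle_3 above 0.048 m and horizontal distance between sprinkle_jar_6 and colour_bottle_1 above 0.0475 m and horizontal distance between sprinkle_jar_6 and colour_bottle_2 above 0.0475 m and horizontal distance between sprinkle_jar_6 and colour_bottle_3 above 0.0475 m and horizontal distance between sprinkle_jar_6 and colour_bottle_4 above 0.0475 m and y of nozzle_1 in the frame of fence_mid below -0.012 m and distance of each of nozzle_1, nozzle_3, colour_bottle_1, colour_bottle_2, colour_bottle_3, colour_bottle_4 from where it was at the start of the episode below 0.05 m and y of nozzle_3 in the frame of fence_mid below -0.015 m and y of each of colour_bottle_1, colour_bottle_2, colour_bottle_3, colour_bottle_4 in the frame of fence_mid below -0.0145 m and horizontal distance between mini_carton_2 and mill_1 above 0.035 m and horizontal distance between mini_carton_2 and spice_jar_1 above 0.035 m); the robot touches nothing.
It fails at once if the robot touches a bottle or nozzle in the tray (over 3 N) (contact force between any of the fingers, the arm and nozzle_1 above 3 N or contact force between any of the fingers, the arm and nozzle_3 above 3 N or contact force between any of the fingers, the arm and colour_bottle_1 above 3 N or contact force between any of the fingers, the arm and colour_bottle_2 above 3 N or contact force between any of the fingers, the arm and colour_bottle_3 above 3 N or contact force between any of the fingers, the arm and colour_bottle_4 above 3 N).
It fails at once if the pepper mill or spice jar is moved more than 30 mm (distance of any of mill_1, spice_jar_1 from where it was at the start of the episode above 0.03 m).
Of nozzle_1, nozzle_3, colour_bottle_1, colour_bottle_2, colour_bottle_3, colour_bottle_4 only 3 to 4 are there at a start; the rules pass over those that are not, and their reading is None.
Of sprinkle_jar_2, sprinkle_jar_3, sprinkle_jar_5, sprinkle_jar_6 only 3 to 4 are there at a start; the rules pass over those that are not, and their reading is None.
At some moment in a run one of sprinkle_jar_6 may be knocked a few centimetres aside while the robot is not near it.
It also fails if it takes over 210 s, if anything falls off the work surface, if the arm or the gripper's body presses on something with over 40 N, if the wrist force passes 120 N, or if a joint passes its speed limit or range.

## Working session

There is one attempt and no reset: what is moved stays moved. The work goes in short steps, Python scripts to look and compute and a tool call to move; the robot and the scene stay as the last step left them, time stands still between calls to the robot, and variables do not carry over. Pictures are saved under pics/ and viewed, at most 14 in all, crops included, and the job is handed in when it is done.

Besides the shell and the picture viewer there is one more tool, called after "Call:" as a command line: name --pt "numbers of a row" for each row, then --argument value for the rest. step_arm: Moves the arm, as the interface text tells. Its arguments: {"type":"object","properties":{"moves":{"type":"array","items":{"type":"array","items":{"type":"number"}}}},"required":["moves"]}

```bash
mkdir -p pics; cat > h.py <<'E'
import numpy as np, cv2
from scipy.spatial.transform import Rotation as Rn
from workcell import ctrl, viewer, finder
def rot(q): return Rn.from_quat([q[1],q[2],q[3],q[0]]).as_matrix()
def shot(name):
    s=ctrl.get_state(); p=viewer.get_image(name)
    if name=="wrist":
        T=np.eye(4); T[:3,:3]=rot(s["tcp_rot"]); T[:3,3]=s["position"]
        C=T@np.array(p["hand_eye"]); p["Rcw"]=C[:3,:3]; p["c"]=C[:3,3]
    else:
        R=np.array(p["R"]); p["Rcw"]=R.T; p["c"]=-R.T@np.array(p["t"])
    return p
def ray(p,uv):
    d=p["Rcw"]@(np.linalg.inv(p["mtx"])@[uv[0],uv[1],1.]); return d
def onz(p,uv,z):
    d=ray(p,uv); return p["c"]+d*(z-p["c"][2])/d[2]
def proj(p,X):
    x=p["mtx"]@(p["Rcw"].T@(np.asarray(X,float)-p["c"])); return x[:2]/x[2]
def cloud(p):
    K=p["mtx"]; v,u=np.mgrid[:480,:640]; z=p["depth"]
    P=np.stack([(u-K[0,2])/K[0,0]*z,(v-K[1,2])/K[1,1]*z,z],-1)
    return P@p["Rcw"].T+p["c"]
E
python3 - <<'E'
from h import *
s=ctrl.get_state(); print(s)
for n in("top","scene"):
    p=shot(n); cv2.imwrite(f"pics/{n}0.png",p["frame"]); print(n,p["c"].round(3),p["mtx"][0,0])
    for th in "tray knob_grip fence_mid notch_open clip_green clip_grey sprinkle_jar_2 sprinkle_jar_3 sprinkle_jar_5 sprinkle_jar_6 nozzle_1 nozzle_3 colour_bottle_1 mill_1 spice_jar_1 mini_carton_2".split():
        z={"knob_grip":.068,"notch_open":.032,"fence_mid":.014}.get(th,0)
        for r in finder.landmark_of(th,p)[:7]:
            if r["p"]>.3: print(th,round(r["p"],2),np.round(r["at"]),onz(p,r["at"],z)[:2].round(3))
E
```

```text
{'t': 0.0, 'q': array([ 1.30171267e+00,  3.79408203e-01,  1.73475590e+00,  1.12118859e-06,
        1.02847816e+00, -3.33014419e-02]), 'qvel': array([-1.39353998e-03,  6.68654868e-04, -2.49113458e-03, -1.61570437e-03,
       -3.07276847e-03, -7.90514239e-05]), 'joint_torque': array([ 3.39438178e-03, -7.63746428e+01, -4.34368587e+01,  6.51314179e-02,
        4.24345268e-02, -8.33579725e-05]), 'position': array([0.16341801, 0.6802292 , 0.17550085]), 'tcp_rot': array([-7.95187121e-05,  1.17618489e-01,  9.93058717e-01, -5.18742732e-04]), 'contact_force': array([0.21192149, 0.71930904, 0.35500404]), 'moment': array([-0.01028357, -0.05725953, -0.03958818]), 'grip_force': 0.0, 'opening': 1.0017833160828837}
top [0.436 0.019 1.265] 477.7341297841669
tray 0.91 [313. 227.] [0.613 0.043]
fence_mid 0.61 [448. 298.] [ 0.428 -0.311]
notch_open 0.76 [252. 272.] [0.491 0.198]
clip_green 0.56 [272. 272.] [0.494 0.151]
clip_grey 0.49 [292. 276.] [0.482 0.098]
sprinkle_jar_2 0.87 [212. 288.] [0.448 0.307]
sprinkle_jar_2 0.84 [475. 265.] [ 0.514 -0.387]
sprinkle_jar_2 0.8 [187. 258.] [0.527 0.376]
sprink
[... 2270 characters left out ...]
20.] [0.45  0.293]
sprinkle_jar_5 0.76 [412. 389.] [ 0.52  -0.385]
sprinkle_jar_5 0.74 [355. 388.] [ 0.427 -0.322]
sprinkle_jar_6 0.95 [233. 197.] [0.524 0.368]
sprinkle_jar_6 0.84 [197. 199.] [0.437 0.413]
sprinkle_jar_6 0.83 [221. 220.] [0.45  0.293]
sprinkle_jar_6 0.76 [412. 389.] [ 0.52  -0.385]
sprinkle_jar_6 0.74 [355. 388.] [ 0.427 -0.322]
nozzle_1 0.49 [376. 285.] [ 0.638 -0.119]
nozzle_3 0.49 [376. 285.] [ 0.638 -0.119]
colour_bottle_1 0.75 [366. 272.] [ 0.644 -0.072]
colour_bottle_1 0.75 [313. 270.] [0.545 0.004]
mill_1 0.67 [285. 187.] [0.667 0.332]
spice_jar_1 0.88 [455. 336.] [ 0.681 -0.333]
mini_carton_2 0.8 [299. 228.] [0.602 0.157]
mini_carton_2 0.54 [253. 222.] [0.515 0.244]
```

```bash
python3 - <<'E'
import cv2
a=cv2.imread("pics/top0.png")[160:340,130:510]; cv2.imwrite("pics/top0c.png",cv2.resize(a,None,fx=2.1,fy=2.1,interpolation=3))
a=cv2.imread("pics/scene0.png")[140:430,160:500]; cv2.imwrite("pics/scene0c.png",cv2.resize(a,None,fx=2,fy=2,interpolation=3))
E
```

```text
(no output)
```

View pics/top0c.png

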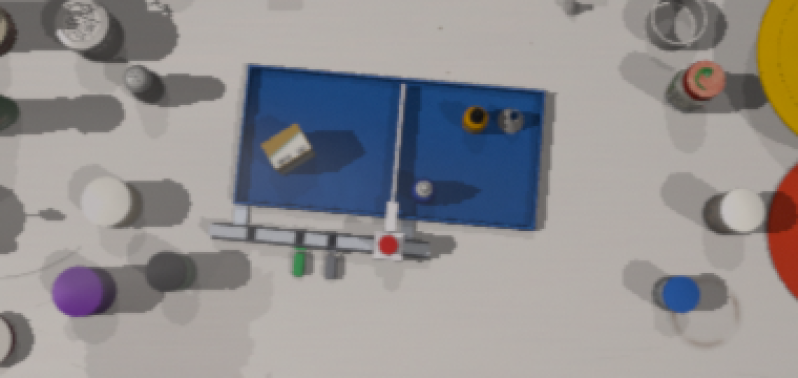

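View pics/scene0c.png

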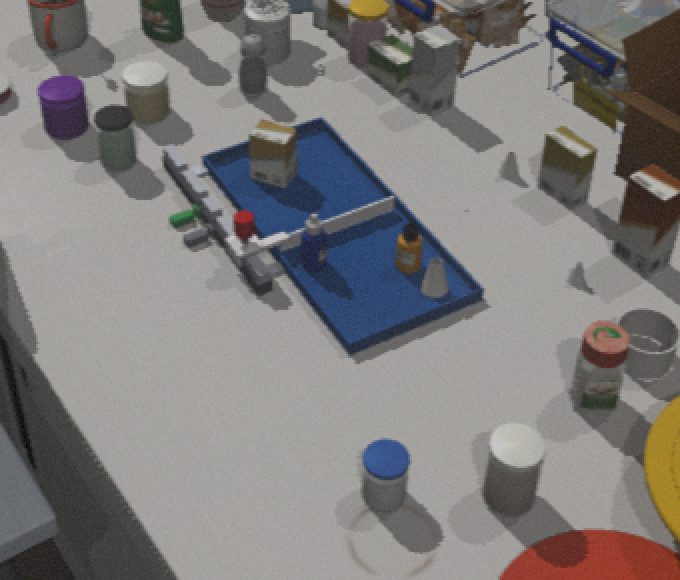

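Top view: sprinkle jars are black-lid (168,270), cream-lid (107,201), blue-lid (681,294) and white ribbed lid (742,211). The purple jar (80,291) is a look-alike to leave alone. The other look-alikes are on the rim: cartons and nozzles lying off the tray. The carton is at (287,150). The tray holds a blue bottle (424,188), an amber bottle (475,118) and a nozzle (511,121). The green clip (299,263) is at the left of the two middle notches, so y=100. The red knob is at (388,244).

```bash
python3 - <<'E'
from h import *
p=shot("top"); f=p["frame"]; hsv=cv2.cvtColor(f,cv2.COLOR_BGR2HSV)
P=cloud(p); q=shot("scene"); Q=cloud(q); hq=cv2.cvtColor(q["frame"],cv2.COLOR_BGR2HSV)
# tray
m=((hsv[...,0]>100)&(hsv[...,0]<125)&(hsv[...,1]>120)&(P[...,1]<.25)&(P[...,1]>-.18)&(P[...,2]<.03)).astype(np.uint8)
m[:, :235]=0;m[:,400:]=0
pts=np.argwhere(m)[:,::-1]
W=np.array([onz(p,u,.018)[:2] for u in pts]).astype(np.float32)
r=cv2.minAreaRect(W); print("rect",r)
# scene: rect too
mq=((hq[...,0]>100)&(hq[...,0]<125)&(hq[...,1]>120)&(Q[...,1]<.26)&(Q[...,1]>-.18)&(Q[...,0]>.48)&(Q[...,2]<.03))
W2=Q[mq][:,:2].astype(np.float32); print("rect scene",cv2.minAreaRect(W2)); print("rect top cloud",cv2.minAreaRect(P[m>0][:,:2].astype(np.float32)))
print("table z",np.median(P[300:330,300:360,2]))
for n,c in dict(j2=(.514,-.387),j3=(.42,-.32),j5=(.448,.30),j6=(.525,.37),purple=(.42,.41),carton=(.59,.16),blue=(.55,0),amber=(.643,-.073),noz=(.642,-.115),mill=(.68,.338),spice=(.677,-.335),knob=(.475,.03)).items():
    for nm,A in(("top",P),("scn",Q)):
        d=np.hypot(A[...,0]-c[0],A[...,1]-c[1]); k=(d<.045)&(A[...,2]>.025)
        if n=="knob": k&=A[...,2]>.05
        if k.sum()<5: continue
        X=A[k]; h=np.percentile(X[:,2],98); T=X[X[:,2]>h-.012]
        mid=(T[:,:2].max(0)+T[:,:2].min(0))/2
        print(n,nm,"h",h.round(3),"mean",T[:,:2].mean(0).round(3),"mid",mid.round(3),"ext",np.ptp(T[:,:2],axis=0).round(3))
E
```

```text
rect ((0.6041356325149536, 0.035651594400405884), (0.3738068640232086, 0.1751619577407837), 85.23371887207031)
rect scene ((1.2598402500152588, 0.050427794456481934), (1.5271230936050415, 0.3965100049972534), 1.2536611557006836)
rect top cloud ((0.6043992638587952, 0.034786224365234375), (0.3772522807121277, 0.17575059831142426), 85.20701599121094)
table z -0.0002965577278102316
j2 top h 0.086 mean [ 0.523 -0.38 ] mid [ 0.524 -0.38 ] ext [0.052 0.053]
j2 scn h 0.084 mean [ 0.519 -0.387] mid [ 0.521 -0.385] ext [0.054 0.053]
j3 top h 0.064 mean [ 0.424 -0.311] mid [ 0.424 -0.312] ext [0.042 0.044]
j3 scn h 0.062 mean [ 0.421 -0.318] mid [ 0.422 -0.316] ext [0.046 0.046]
j5 top h 0.079 mean [0.446 0.3  ] mid [0.447 0.3  ] ext [0.047 0.048]
j5 scn h 0.076 mean [0.443 0.294] mid [0.444 0.296] ext [0.048 0.05 ]
j6 top h 0.069 mean [0.53  0.377] mid [0.53  0.377] ext [0.059 0.059]
j6 scn h 0.067 mean [0.525 0.37 ] mid [0.527 0.371] ext [0.064 0.064]
purple top h 0.07 mean [0.422 0.406] mid [0.422 0.408] ext [0.057 0.061]
purple scn h 0.066 mean [0.418 0.399] mid [0.42  0.403] ext [0.06  0.
[... 344 characters left out ...]
mid [ 0.637 -0.068] ext [0.018 0.015]
amber scn h 0.071 mean [ 0.634 -0.075] mid [ 0.636 -0.073] ext [0.018 0.019]
noz top h 0.068 mean [ 0.638 -0.073] mid [ 0.639 -0.073] ext [0.016 0.005]
noz scn h 0.071 mean [ 0.635 -0.076] mid [ 0.636 -0.077] ext [0.018 0.012]
mill top h 0.091 mean [0.676 0.34 ] mid [0.676 0.34 ] ext [0.03  0.034]
mill scn h 0.089 mean [0.672 0.333] mid [0.673 0.336] ext [0.034 0.03 ]
spice top h 0.101 mean [ 0.676 -0.336] mid [ 0.677 -0.336] ext [0.044 0.044]
spice scn h 0.099 mean [ 0.672 -0.343] mid [ 0.674 -0.341] ext [0.047 0.047]
knob top h 1.265 mean [0.436 0.019] mid [0.436 0.019] ext [0. 0.]
knob scn h 0.081 mean [0.476 0.031] mid [0.477 0.033] ext [0.024 0.029]
```

```bash
cat >> h.py <<'E'
TR=np.array([.603,.032]); TY=np.radians(-4.8)
def tw(x,y):
    c,s=np.cos(TY),np.sin(TY); return TR+np.array([c*x-s*y,s*x+c*y])
def wt(X):
    d=np.asarray(X)[:2]-TR; c,s=np.cos(TY),np.sin(TY); return np.array([c*d[0]+s*d[1],-s*d[0]+c*d[1]])
def go(*targets):
    """targets: (x,y,z,psi deg of tool y axis); prints moves relative to current, each from the preceding target"""
    s=ctrl.get_state(); R=rot(s["tcp_rot"]); p=np.array(s["position"])
    for i,t in enumerate(targets):
        # desired R: z down, y at psi
        a=np.radians(t[3]); y=np.array([np.cos(a),np.sin(a),0]); 
        if y@R[:,1]<0: y=-y
        z=np.array([0,0,-1.]); Rd=np.stack([np.cross(y,z),y,z],1)
        rv=Rn.from_matrix(R.T@Rd).as_rotvec(); d=R.T@(np.array(t[:3])-p)
        print(i,"turn",rv.round(4),"shift",d.round(4),"rows>=",round(max(np.linalg.norm(d)/.0625,np.linalg.norm(rv)/.186),1))
        R=Rd;p=np.array(t[:3])
    return s
E
python3 - <<'E'
from h import *
p=shot("wrist"); print(np.array(p["hand_eye"]).round(3),p["mtx"])
q=[]
for n in("top","scene"):
    p=shot(n);A=cloud(p);d=np.hypot(A[...,0]-.595,A[...,1]-.159);k=(d<.045)&(A[...,2]>.062)
    print(cv2.minAreaRect(A[k][:,:2].astype(np.float32)))
go((.57,.13,.30,85.2))
E
```

```text
[[-0.    -0.97  -0.242  0.068]
 [ 1.    -0.     0.    -0.   ]
 [-0.001 -0.242  0.97  -0.209]
 [ 0.     0.     0.     1.   ]] [[393.34879522   0.         317.1922888 ]
 [  0.         393.34879522 235.91237214]
 [  0.           0.           1.        ]]
((0.5968316197395325, 0.16181734204292297), (0.037060000002384186, 0.04966118186712265), 31.19963836669922)
((0.5931774377822876, 0.15710072219371796), (0.04431632161140442, 0.05238468199968338), 32.9271125793457)
0 turn [-1.000e-04 -0.000e+00 -1.521e-01] shift [-0.5239 -0.4404 -0.1239] rows>= 11.1
```

Call:
step_arm --pt "0 0 0 -0.04 -0.033 -0.0095 0.0912" --pt "0 0 0 -0.08 -0.067 -0.019 0.0912" --pt "0 0 0 -0.12 -0.1 -0.0285 0.0912" --pt "0 0 0 -0.16 -0.134 -0.038 0.0912" --pt "0 0 0 -0.2 -0.168 -0.048 0.0912"

```text
t: 2.58
position: [0.3196, 0.4692, 0.2246]
tcp_rot: [0.0, 0.118, 0.993, 0.0]
contact_force: [0.9, 1.1, 0.3]
opening: 0.996
grip_force: 0.0
```

Call:
step_arm --pt "0 0 0 -0.04 -0.033 -0.0095 0.0912" --pt "0 0 0 -0.08 -0.067 -0.019 0.0912" --pt "0 0 0 -0.12 -0.1 -0.0285 0.0912" --pt "0 0 0 -0.16 -0.134 -0.038 0.0912" --pt "0 0 0 -0.2 -0.168 -0.048 0.0912"

```text
t: 3.2
position: [0.4748, 0.259, 0.2727]
tcp_rot: [0.0, 0.118, 0.993, 0.0]
contact_force: [0.2, -0.3, -0.3]
opening: 1.0
grip_force: 0.0
```

Call:
step_arm --pt "0 0 -0.05 -0.042 -0.035 -0.01 0.0912" --pt "0 0 -0.1 -0.084 -0.07 -0.02 0.0912" --pt "0 0 -0.152 -0.124 -0.104 -0.028 0.0912" --pt "0 0 -0.152 -0.124 -0.104 -0.028 0.0912" --pt "0 0 -0.152 -0.124 -0.104 -0.028 0.0912"

```text
t: 3.82
position: [0.5699, 0.1305, 0.2999]
tcp_rot: [-0.0, 0.042, 0.999, 0.0]
contact_force: [0.3, 0.4, 0.2]
opening: 1.002
grip_force: 0.0
```

```bash
python3 - <<'E'
from h import *
s=ctrl.get_state(); print(s["t"],s["position"].round(4))
p=shot("wrist"); cv2.imwrite("pics/w1.png",p["frame"]); P=cloud(p)
for n,c,z in (("carton",(.595,.159),.06),("knob",(.4776,.0325),.07),("blue",(.546,-.007),.06)):
    d=np.hypot(P[...,0]-c[0],P[...,1]-c[1]);k=(d<.045)&(P[...,2]>z)&(P[...,2]<.1)
    if k.sum()>5: print(n,k.sum(),cv2.minAreaRect(P[k][:,:2].astype(np.float32)),P[k][:,2].max())
for th,z in(("knob_grip",.068),("notch_open",.032),("clip_green",0),("clip_grey",0),("fence_mid",.014),("colour_bottle_4",.004),("nozzle_1",.004),("tray",0)):
    for r in finder.landmark_of(th,p)[:2]:
        print(th,round(r["p"],2),np.round(r["at"]),onz(p,r["at"],z)[:2].round(4),wt(onz(p,r["at"],z)).round(4))
E
```

```text
3.825 [0.5699 0.1305 0.2999]
carton 1455 ((0.5951065421104431, 0.15874025225639343), (0.03648017346858978, 0.05009046941995621), 31.638755798339844) 0.0773897621906206
knob 434 ((0.477958083152771, 0.03556973487138748), (0.022729825228452682, 0.022572435438632965), 38.71103286743164) 0.08212716730521846
blue 242 ((0.5457338094711304, -0.00614597462117672), (0.017733758315443993, 0.0182174239307642), 81.06060028076172) 0.08166747512680089
knob_grip 0.85 [223. 125.] [0.4795 0.0357] [-0.1234 -0.0066]
knob_grip 0.27 [371. 125.] [0.4937 0.1953] [-0.1226  0.1536]
notch_open 0.94 [375. 123.] [0.4908 0.205 ] [-0.1263  0.163 ]
notch_open 0.22 [246. 224.] [0.5977 0.0396] [-0.0059  0.0072]
clip_green 0.88 [321. 126.] [0.4881 0.1417] [-0.1236  0.0997]
clip_grey 0.71 [291. 126.] [0.4848 0.1053] [-0.1239  0.0632]
fence_mid 0.97 [241. 224.] [0.6005 0.029 ] [-0.0022 -0.0032]
colour_bottle_4 0.9 [208. 184.] [ 0.5465 -0.0084] [-0.0529 -0.045 ]
colour_bottle_4 0.67 [170. 255.] [ 0.6369 -0.0725] [ 0.0425 -0.1013]
nozzle_1 0.89 [136. 261.] [ 0.6412 -0.1196] [ 0.0507 -0.1479]
nozzle_1 0.68 [378. 124.] [0.4912 0.2117] [-0.1264  0.1698]
tray 0.78 [245. 224.] [0.6037 0.0312] [ 0.0008 -0.0007]
```

View pics/w1.png

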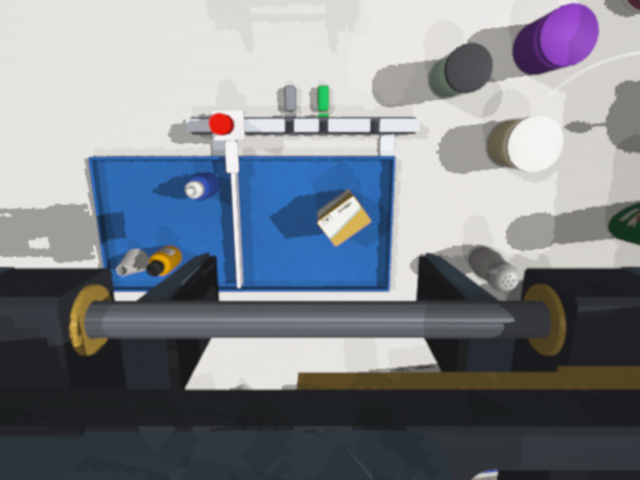

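Wrist view: the knob is at (221,124), the carton at (344,219), the green clip at (322,98), next to the far-left end, and the grey clip at (290,98). The blue bottle is at (200,187), the amber at (163,260) and the nozzle at (132,262).

```bash
sed -i 's/TR=np.array(.*; TY/TR=np.array([.603,.0335]); TY/' h.py; python3 - <<'E'
from h import *
p=shot("top");P=cloud(p)
k=(P[...,0]>.70)&(P[...,0]<.85)&(abs(P[...,1]-.06)<.1)
X=P[k]; print("max z near dest",X[:,2].max().round(3),[ (X[(X[:,0]>a)&(X[:,0]<a+.03)][:,2].max().round(3)) for a in (.7,.73,.76,.79,.82)])
go((.595,.1585,.16,31.6),(.595,.1585,.032,31.6),(.595,.1585,.15,31.6),(.762,.07,.15,85.2),(.762,.07,.03,85.2))
E
```

```text
max z near dest 0.702 [np.float64(0.008), np.float64(0.525), np.float64(0.587), np.float64(0.702), np.float64(0.675)]
0 turn [0.000e+00 1.000e-04 9.358e-01] shift [-0.0224  0.0298  0.1402] rows>= 5.0
1 turn [0. 0. 0.] shift [0.    0.    0.128] rows>= 2.0
2 turn [0. 0. 0.] shift [ 0.     0.    -0.118] rows>= 1.9
3 turn [ 0.      0.     -0.9355] shift [-0.1629  0.0959  0.    ] rows>= 5.0
4 turn [0. 0. 0.] shift [0.   0.   0.12] rows>= 1.9
```

Call:
step_arm --pt "0 0 0.187 -0.005 0.006 0.028 0.0912" --pt "0 0 0.374 -0.009 0.012 0.056 0.0912" --pt "0 0 0.561 -0.013 0.018 0.084 0.0912" --pt "0 0 0.748 -0.018 0.024 0.112 0.0912" --pt "0 0 0.935 -0.0224 0.0298 0.14 0.0912"

```text
t: 4.95
position: [0.5952, 0.1585, 0.1593]
tcp_rot: [0.0, 0.49, 0.872, 0.0]
contact_force: [-0.1, 0.1, -0.5]
opening: 1.001
grip_force: 0.0
```

Call:
step_arm --pt "0 0 0 0 0 0 0.0912" --pt "0 0 0 0 0 0.05 0.0912" --pt "0 0 0 0 0 0.1 0.0912" --pt "0 0 0 0 0 0.128 0.0912" --pt "0 0 0 0 0 0.128 0.0912"

```text
t: 5.58
position: [0.5943, 0.1579, 0.0316]
tcp_rot: [-0.001, 0.486, 0.874, -0.001]
contact_force: [-0.4, 0.3, 0.4]
opening: 1.003
grip_force: 0.0
```

Call:
step_arm --pt "0 0 0 0 0 0 0.02" --pt "0 0 0 0 0 0 0.02" --pt "0 0 0 0 0 0 0.02" --pt "0 0 0 0 0 0 0.02" --pt "0 0 0 0 0 0 0.02"

```text
t: 6.2
position: [0.5951, 0.1582, 0.0323]
tcp_rot: [0.0, 0.488, 0.873, 0.0]
contact_force: [-0.9, -0.6, -0.6]
opening: 0.488
grip_force: 0.0
```

Call:
step_arm --pt "0 0 0 0 0 0 0.02" --pt "0 0 0 0 0 0 0.02" --pt "0 0 0 0 0 0 0.02" --pt "0 0 0 0 0 -0.01 0.02" --pt "0 0 0 0 0 -0.03 0.02"

```text
t: 6.82
position: [0.5946, 0.1581, 0.0627]
tcp_rot: [-0.0, 0.488, 0.873, -0.0]
contact_force: [-0.0, 0.5, -1.0]
opening: 0.387
grip_force: 30.0
```

Call:
step_arm --pt "0 0 0 0 0 -0.04 0.02" --pt "0 0 0 0 0 -0.08 0.02" --pt "0 0 0 0 0 -0.09 0.02" --pt "0 0 0 0 0 -0.09 0.02" --pt "0 0 0 0 0 -0.09 0.02"

```text
t: 7.45
position: [0.5943, 0.158, 0.1509]
tcp_rot: [-0.001, 0.488, 0.873, -0.001]
contact_force: [0.1, -0.2, -1.4]
opening: 0.391
grip_force: 30.0
```

Call:
step_arm --pt "0 0 -0.156 -0.0272 0.016 0 0.02" --pt "0 0 -0.312 -0.0543 0.032 0 0.02" --pt "0 0 -0.468 -0.0815 0.048 0 0.02" --pt "0 0 -0.624 -0.1086 0.064 0 0.02" --pt "0 0 -0.78 -0.136 0.08 0 0.02"

```text
t: 8.07
position: [0.7345, 0.0838, 0.1502]
tcp_rot: [-0.001, 0.117, 0.993, -0.0]
contact_force: [-0.2, 0.5, -0.9]
opening: 0.393
grip_force: 30.0
```

Call:
step_arm --pt "0 0 -0.1555 -0.037 -0.002 0 0.02" --pt "0 0 -0.1555 -0.037 -0.002 0.0 0.02" --pt "0 0 -0.1555 -0.037 -0.002 0.0 0.02" --pt "0 0 -0.1555 -0.037 -0.002 0.0 0.02" --pt "0 0 -0.1555 -0.037 -0.002 0.0 0.02"

```text
t: 8.7
position: [0.7695, 0.074, 0.1522]
tcp_rot: [-0.0, 0.042, 0.999, -0.0]
contact_force: [-0.5, -0.3, -0.7]
opening: 0.388
grip_force: 30.0
```

```bash
python3 - <<'E'
from h import *
s=go((.762,.07,.0295,85.2)); print(s["position"].round(4),s["opening"],s["grip_force"])
p=shot("wrist"); cv2.imwrite("pics/w2.png",p["frame"])
E
```

```text
0 turn [-0.     -0.0002  0.0004] shift [ 0.0071 -0.0046  0.1227] rows>= 2.0
[0.7695 0.074  0.1522] 0.3876346873582459 29.996227025985718
```

View pics/w2.png

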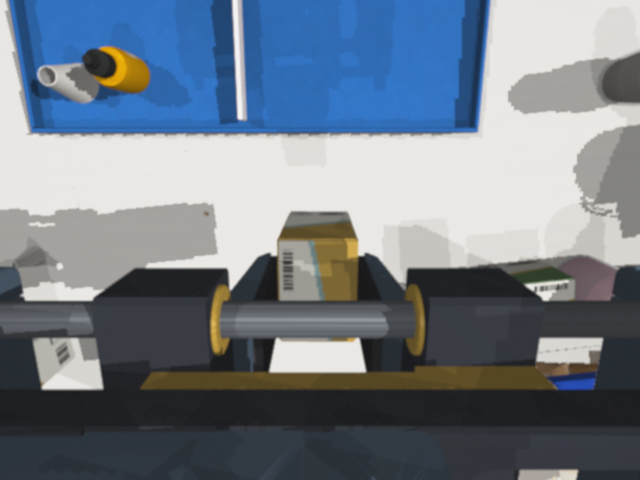

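Carton held upright between the fingers at (318,270). The tray edge is at row 130. Other things stand at (560,285) and (60,360), so I check their clearance before lowering.

```bash
python3 - <<'E'
from h import *
p=shot("scene");P=cloud(p)
k=(P[...,0]>.69)&(P[...,0]<.86)&(abs(P[...,1]-.07)<.16)&(P[...,2]<.14)&(P[...,2]>.02)
H,xe,ye=np.histogram2d(P[k][:,0],P[k][:,1],bins=[np.arange(.69,.87,.02),np.arange(-.09,.24,.03)]);print(ye.round(2))
for a,b in zip(xe,H):print(a.round(2),b.astype(int))
go((.755,.07,.0295,85.2))
E
```

```text
[-0.09 -0.06 -0.03  0.    0.03  0.06  0.09  0.12  0.15  0.18  0.21]
0.69 [0 0 0 0 2 0 3 0 0 0]
0.71 [0 0 0 0 0 0 0 0 0 0]
0.73 [ 0  0  0  0  9 43  7  0  0  0]
0.75 [ 0  0  0  0 33  5  0  0  0  0]
0.77 [ 0  0  0  0 32  1  0  0  0  0]
0.79 [0 0 0 0 3 0 0 0 0 0]
0.81 [0 0 0 0 0 0 0 0 0 0]
0.83 [ 0  0 12  2  0  0  0  3 20  1]
0.85 [ 0  0 11  5  0  0  0  0 13  0]
0 turn [0.     0.0001 0.0005] shift [ 0.0144 -0.0051  0.1228] rows>= 2.0
```

Call:
step_arm --pt "0 0 0 0.008 -0.003 0.05 0.02" --pt "0 0 0 0.0144 -0.005 0.09 0.02" --pt "0 0 0 0.0144 -0.005 0.115 0.02" --pt "0 0 0 0.0144 -0.005 0.1225 0.02" --pt "0 0 0 0.0144 -0.005 0.1225 0.02"

```text
t: 9.43
position: [0.756, 0.07, 0.0304]
tcp_rot: [0.0, 0.042, 0.999, 0.0]
contact_force: [1.1, -0.2, -0.6]
opening: 0.388
grip_force: 30.0
```

Call:
step_arm --pt "0 0 0 0 0 0.0005 0.02" --pt "0 0 0 0 0 0.0005 0.06" --pt "0 0 0 0 0 0.0005 0.06" --pt "0 0 0 0 0 0.0005 0.06" --pt "0 0 0 0 0 0.0005 0.06"

```text
t: 10.05
position: [0.7553, 0.0699, 0.0292]
tcp_rot: [0.0, 0.042, 0.999, 0.0]
contact_force: [0.0, -0.1, -0.3]
opening: 0.656
grip_force: 0.0
```

Call:
step_arm --pt "0 0 0 0 0 -0.03 0.06" --pt "0 0 0 0 0 -0.06 0.06" --pt "0 0 0 0 0 -0.12 0.06" --pt "0 0 0 0 0 -0.12 0.06" --pt "0 0 0 0 0 -0.12 0.06"

```text
t: 10.68
position: [0.7549, 0.0699, 0.1488]
tcp_rot: [-0.0, 0.042, 0.999, -0.0]
contact_force: [-0.3, 0.1, 0.6]
opening: 0.656
grip_force: 0.0
```

```bash
python3 - <<'E'
from h import *
p=shot("wrist");P=cloud(p)
k=(P[...,2]>.055)&(P[...,2]<.085)&(P[...,0]>.7)&(abs(P[...,1]-.07)<.06);X=P[k]
print(k.sum(),X.min(0),X.max(0),cv2.minAreaRect(X[:,:2].astype(np.float32)))
go((.478,.0345,.149,85.2),(.478,.0345,.049,85.2))
E
```

```text
3188 [0.72927774 0.05139888 0.05525915] [0.781216   0.09081353 0.07231179] ((0.7553103566169739, 0.07111691683530807), (0.03595999255776405, 0.04975171387195587), 85.65766143798828)
0 turn [-0.0002 -0.0016  0.0005] shift [ 0.2726 -0.0582 -0.0007] rows>= 4.5
1 turn [0. 0. 0.] shift [0.  0.  0.1] rows>= 1.6
```

Call:
step_arm --pt "0 0 0 0.055 -0.012 0 0.06" --pt "0 0 0 0.11 -0.024 0 0.06" --pt "0 0 0 0.165 -0.036 0 0.06" --pt "0 0 0 0.22 -0.048 0 0.06" --pt "0 0 0 0.2726 -0.0582 0 0.06"

```text
t: 11.35
position: [0.4759, 0.0343, 0.1477]
tcp_rot: [-0.001, 0.042, 0.999, -0.0]
contact_force: [0.2, -0.4, 0.4]
opening: 0.656
grip_force: 0.0
```

Call:
step_arm --pt "0 0 0 0 0 0 0.06" --pt "0 0 0 0 0 0.04 0.06" --pt "0 0 0 0 0 0.08 0.06" --pt "0 0 0 0 0 0.099 0.06" --pt "0 0 0 0 0 0.099 0.06"

```text
t: 11.98
position: [0.4778, 0.0346, 0.0483]
tcp_rot: [-0.002, 0.042, 0.999, -0.0]
contact_force: [-0.2, -0.4, -0.0]
opening: 0.653
grip_force: 0.0
```

Call:
step_arm --pt "0 0 0 0 0 0 0.01" --pt "0 0 0 0 0 0 0.01" --pt "0 0 0 0 0 0 0.01" --pt "0 0 0 0 0 0 0.01" --pt "0 0 0 0 0 0 0.01"

```text
t: 12.6
position: [0.4788, 0.0346, 0.0503]
tcp_rot: [0.0, 0.042, 0.999, 0.0]
contact_force: [-0.3, 0.1, 0.9]
opening: 0.145
grip_force: 0.0
```

Call:
step_arm --pt "0 0 0 0 0 0 0.01" --pt "0 0 0 0 0 -0.004 0.01" --pt "0 0 0 0 0 -0.01 0.01" --pt "0 0 0 0 0 -0.017 0.01" --pt "0 0 0 0 0 -0.017 0.01"

```text
t: 13.22
position: [0.4792, 0.0346, 0.0679]
tcp_rot: [0.001, 0.042, 0.999, 0.0]
contact_force: [-1.1, -0.4, 0.2]
opening: 0.11
grip_force: 0.0
```

```bash
python3 - <<'E'
from h import *
print(tw(-.125,.16)); k=tw(-.125,.16)
s=go((k[0],k[1],.0655,85.2)); print(s["opening"],s["grip_force"],wt(s["position"]),s["position"])
E
```

```text
[0.49182685 0.20339859]
0 turn [0.0001 0.0012 0.0005] shift [0.0014 0.1693 0.0024] rows>= 2.7
0.11002335345521647 0.0 [-0.12346684 -0.00926471] [0.47919093 0.03459922 0.06785903]
```

```bash
python3 - <<'E'
from h import *
p=shot("wrist"); cv2.imwrite("pics/w3.png",p["frame"]);q=shot("scene")
cv2.imwrite("pics/s3.png",cv2.resize(q["frame"][160:360,180:440],None,fx=3,fy=3,interpolation=3))
E
```

```text
(no output)
```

View pics/s3.png

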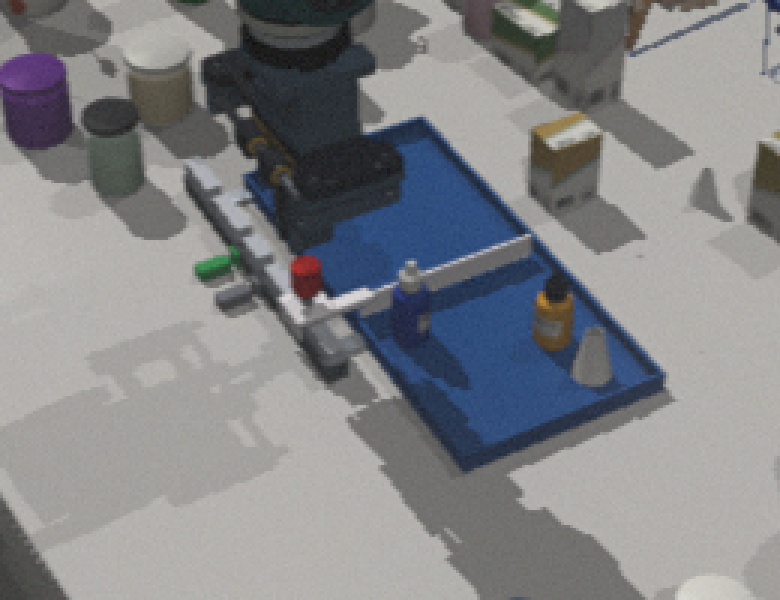

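View pics/w3.png

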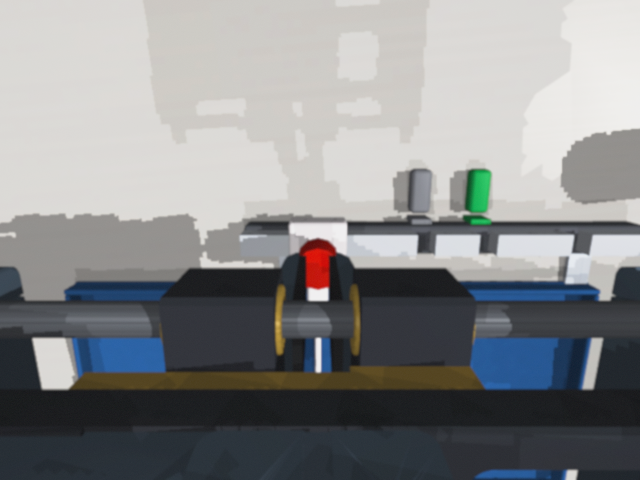

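Knob still down at its start notch (305,275 in the scene crop), and the gripper has closed to 10 mm without it. I check why with depth.

```bash
python3 - <<'E'
from h import *
p=shot("wrist");P=cloud(p);s=ctrl.get_state();print(s["position"],s["opening"],s["q"].round(3))
for r in range(236,300,6): print(r,[tuple(P[r,c].round(3)) for c in (292,318,345)])
q=shot("scene");print(proj(q,s["position"]),proj(q,[.478,.0345,.068]))
hq=cv2.cvtColor(q["frame"],cv2.COLOR_BGR2HSV);Q=cloud(q)
m=((hq[...,0]<8)|(hq[...,0]>172))&(hq[...,1]>130)&(abs(Q[...,0]-.48)<.06)&(abs(Q[...,1]-.03)<.06);print(m.sum(),Q[m].mean(0),Q[m].min(0),Q[m].max(0),np.argwhere(m).mean(0))
E
```

```text
[0.47865922 0.03455588 0.06710997] 0.10813278858933753 [ 0.024  0.21   2.217 -0.     0.715 -1.464]
236 [(np.float64(0.468), np.float64(0.02), np.float64(0.041)), (np.float64(0.469), np.float64(0.036), np.float64(0.042)), (np.float64(0.471), np.float64(0.052), np.float64(0.041))]
242 [(np.float64(0.472), np.float64(0.019), np.float64(0.042)), (np.float64(0.466), np.float64(0.036), np.float64(0.068)), (np.float64(0.475), np.float64(0.052), np.float64(0.04))]
248 [(np.float64(0.475), np.float64(0.019), np.float64(0.042)), (np.float64(0.467), np.float64(0.036), np.float64(0.077)), (np.float64(0.478), np.float64(0.052), np.float64(0.042))]
254 [(np.float64(0.46), np.float64(0.025), np.float64(0.108)), (np.float64(0.469), np.float64(0.036), np.float64(0.08)), (np.float64(0.482), np.float64(0.051), np.float64(0.04))]
260 [(np.float64(0.46), np.float64(0.025), np.float64(0.118)), (np.float64(0.472), np.float64(0.035), np.float64(0.08)), (np.float64(0.462), np.float64(0.048), np.float64(0.117))]
266 [(np.float64(0.459), np.float64(0.026), np.float64(0.126)), (np.float64(0.476), np.float64(0.0
[... 477 characters left out ...]
(0.027), np.float64(0.145)), (np.float64(0.486), np.float64(0.034), np.float64(0.08)), (np.float64(0.461), np.float64(0.046), np.float64(0.146))]
290 [(np.float64(0.46), np.float64(0.027), np.float64(0.151)), (np.float64(0.488), np.float64(0.034), np.float64(0.081)), (np.float64(0.461), np.float64(0.045), np.float64(0.152))]
296 [(np.float64(0.46), np.float64(0.028), np.float64(0.156)), (np.float64(0.513), np.float64(0.032), np.float64(0.031)), (np.float64(0.461), np.float64(0.045), np.float64(0.156))]
[281.38834289 251.46003793] [281.14027427 251.28498345]
101 [0.47636864 0.02950396 0.07273032] [0.4646988  0.01952766 0.05524867] [0.48825925 0.04526696 0.08246584] [251.18811881 281.59405941]
```

```bash
python3 - <<'E'
from h import *
for n in("scene","wrist"):
    q=shot(n);Q=cloud(q);s=ctrl.get_state()
    k=(abs(Q[...,0]-.48)<.03)&(abs(Q[...,1]-.035)<.09)&(Q[...,2]>.082)&(Q[...,2]<.25)
    X=Q[k];print(n,k.sum())
    for z in np.arange(.08,.18,.008):
        m=(X[:,2]>z)&(X[:,2]<z+.008)
        if m.sum(): print(z.round(3),m.sum(),X[m].min(0).round(3)[:2],X[m].max(0).round(3)[:2])
E
```

```text
scene 1498
0.08 4 [0.473 0.027] [0.483 0.038]
0.096 6 [0.462 0.023] [0.493 0.045]
0.104 35 [0.459 0.018] [0.494 0.05 ]
0.112 55 [0.458 0.017] [0.493 0.049]
0.12 28 [0.458 0.017] [0.492 0.049]
0.128 22 [0.457 0.017] [0.466 0.05 ]
0.136 28 [0.458 0.017] [0.468 0.051]
0.144 22 [0.458 0.017] [0.467 0.046]
0.152 11 [0.458 0.017] [0.465 0.042]
0.16 3 [0.459 0.015] [0.46  0.024]
0.176 21 [ 0.45  -0.049] [0.5   0.115]
wrist 71859
0.08 1 [0.485 0.034] [0.485 0.034]
0.096 1 [0.461 0.028] [0.461 0.028]
0.104 232 [0.459 0.022] [0.481 0.05 ]
0.112 250 [0.459 0.022] [0.48 0.05]
0.12 354 [0.459 0.021] [0.475 0.051]
0.128 338 [0.459 0.022] [0.493 0.05 ]
0.136 413 [0.459 0.023] [0.492 0.049]
0.144 387 [0.459 0.024] [0.494 0.048]
0.152 368 [0.459 0.025] [0.489 0.046]
0.16 726 [0.469 0.026] [0.486 0.043]
0.168 147 [0.465 0.026] [0.48  0.044]
0.176 246 [ 0.45  -0.039] [0.51  0.112]
```

Both depth views put the real fingertips at z≈0.101 while the reported TCP is at 0.067. The fingers therefore end about 34 mm above the reported TCP, and they closed above the knob. I'll correct heights by −34 mm and check the contact force.

Call:
step_arm --pt "0 0 0 0 0 0 0.06" --pt "0 0 0 0 0 0 0.06" --pt "0 0 0 0 0 0 0.06" --pt "0 0 0 0 0 0 0.06" --pt "0 0 0 0 0 0 0.06"

```text
t: 14.15
position: [0.4787, 0.0346, 0.0671]
tcp_rot: [-0.0, 0.042, 0.999, 0.0]
contact_force: [0.2, -0.3, -0.0]
opening: 0.625
grip_force: 0.0
```

Call:
step_arm --pt "0 0 0 0 0 0.015 0.06" --pt "0 0 0 0 0 0.03 0.06" --pt "0 0 0 0 0 0.042 0.06" --pt "0 0 0 0 0 0.048 0.06" --pt "0 0 0 0 0 0.048 0.06"

```text
t: 14.78
position: [0.4784, 0.0346, 0.0186]
tcp_rot: [-0.001, 0.042, 0.999, -0.0]
contact_force: [-0.3, 0.4, 0.3]
opening: 0.655
grip_force: 0.0
```

Call:
step_arm --pt "0 0 0 0 0 0 0.01" --pt "0 0 0 0 0 0 0.01" --pt "0 0 0 0 0 0 0.01" --pt "0 0 0 0 0 0 0.01" --pt "0 0 0 0 0 0 0.01"

```text
t: 15.4
position: [0.4788, 0.0346, 0.0193]
tcp_rot: [0.0, 0.042, 0.999, 0.0]
contact_force: [-0.2, 0.9, 2.8]
opening: 0.253
grip_force: 30.0
```

```bash
python3 - <<'E'
from h import *
k=tw(-.125,.16)
s=ctrl.get_state();z=s["position"][2]
go((k[0],k[1],z,85.2)); print(s["position"],s["opening"],s["grip_force"],s["contact_force"])
E
```

```text
0 turn [0.     0.0002 0.0005] shift [0.0011 0.1693 0.    ] rows>= 2.7
[0.4788281  0.03458665 0.01926228] 0.25289361768262697 30.00041824649088 [-0.22356835  0.87890249  2.80542377]
```

Call:
step_arm --pt "0 0 0 0 0 -0.006 0.01" --pt "0 0 0 0 0 -0.012 0.01" --pt "0 0 0 0 0 -0.0175 0.01" --pt "0 0 0 0 0 -0.0175 0.01" --pt "0 0 0 0 0 -0.0175 0.01"

```text
t: 16.02
position: [0.4788, 0.0346, 0.0367]
tcp_rot: [0.0, 0.042, 0.999, 0.0]
contact_force: [1.4, -0.4, -1.5]
opening: 0.254
grip_force: 30.0
```

Call:
step_arm --pt "0 0 0 0 0.025 0 0.01" --pt "0 0 0 0 0.05 0 0.01" --pt "0 0 0 0 0.075 0 0.01" --pt "0 0 0 0 0.1 0 0.01" --pt "0 0 0 0 0.12 0 0.01"

```text
t: 16.65
position: [0.4888, 0.155, 0.0365]
tcp_rot: [-0.0, 0.041, 0.999, -0.0]
contact_force: [2.3, -1.4, -0.5]
opening: 0.25
grip_force: 30.0
```

Call:
step_arm --pt "0 0 0 0 0.02 0 0.01" --pt "0 0 0 0 0.04 0 0.01" --pt "0 0 0 0 0.05 0 0.01" --pt "0 0 0 0 0.05 0 0.01" --pt "0 0 0 0 0.05 0 0.01"

```text
t: 17.27
position: [0.4928, 0.2037, 0.0366]
tcp_rot: [-0.0, 0.042, 0.999, 0.0]
contact_force: [0.8, 0.7, -1.7]
opening: 0.253
grip_force: 30.0
```

Call:
step_arm --pt "0 0 0 0 0 0.006 0.01" --pt "0 0 0 0 0 0.012 0.01" --pt "0 0 0 0 0 0.0165 0.01" --pt "0 0 0 0 0 0.0165 0.01" --pt "0 0 0 0 0 0.0165 0.01"

```text
t: 17.9
position: [0.4928, 0.2039, 0.0201]
tcp_rot: [-0.0, 0.042, 0.999, -0.0]
contact_force: [0.8, -0.9, -1.2]
opening: 0.25
grip_force: 30.0
```

```bash
python3 - <<'E'
from h import *
p=shot("wrist");P=cloud(p);s=ctrl.get_state();print(s["position"],wt(s["position"]))
hq=cv2.cvtColor(p["frame"],cv2.COLOR_BGR2HSV)
m=((hq[...,0]<8)|(hq[...,0]>172))&(hq[...,1]>130)&(P[...,2]<.12)&(P[...,2]>.04)&(P[...,0]<.53)&(P[...,0]>.44)
print(m.sum(),np.percentile(P[m],98,axis=0),np.percentile(P[m],2,axis=0))
E
```

```text
[0.4928541  0.2039537  0.02018689] [-0.1240228   0.16063912]
1438 [0.48839687 0.21422767 0.08191691] [0.48000083 0.19393311 0.06266952]
```

Call:
step_arm --pt "0 0 0 0 0 0.001 0.05" --pt "0 0 0 0 0 0.001 0.05" --pt "0 0 0 0 0 0.001 0.05" --pt "0 0 0 0 0 0.001 0.05" --pt "0 0 0 0 0 0.001 0.05"

```text
t: 18.58
position: [0.4929, 0.204, 0.0192]
tcp_rot: [0.0, 0.042, 0.999, -0.0]
contact_force: [-0.3, -0.5, 0.0]
opening: 0.549
grip_force: 0.0
```

Call:
step_arm --pt "0 0 0 0 0 -0.03 0.05" --pt "0 0 0 0 0 -0.06 0.05" --pt "0 0 0 0 0 -0.11 0.0912" --pt "0 0 0 0 0 -0.16 0.0912" --pt "0 0 0 0 0 -0.2 0.0912"

```text
t: 19.2
position: [0.493, 0.204, 0.2213]
tcp_rot: [0.001, 0.042, 0.999, 0.0]
contact_force: [0.7, 0.8, 0.6]
opening: 0.843
grip_force: 0.0
```

Call:
step_arm --pt "0 0 0 0 0.03 0 0.0912" --pt "0 0 0 0 0.06 0 0.0912" --pt "0 0 0 0 0.08 0 0.0912" --pt "0 0 0 0 0.08 0 0.0912" --pt "0 0 0 0 0.08 0 0.0912"

```text
t: 19.82
position: [0.4993, 0.2831, 0.2189]
tcp_rot: [-0.0, 0.042, 0.999, -0.0]
contact_force: [0.5, 0.1, -0.1]
opening: 1.0
grip_force: 0.0
```

```bash
cat >> h.py <<'E'
def top(P,c,z0,z1,r=.05):
    d=np.hypot(P[...,0]-c[0],P[...,1]-c[1]);k=(d<r)&(P[...,2]>z0)&(P[...,2]<z1)
    if k.sum()<8: return None
    (cx,cy),rr=cv2.minEnclosingCircle(P[k][:,:2].astype(np.float32)); return k.sum(),round(cx,4),round(cy,4),round(rr*2,4),P[k][:,2].max().round(4)
E
python3 - <<'E'
from h import *
s=ctrl.get_state();print(s["t"],s["position"])
p=shot("wrist"); cv2.imwrite("pics/w4.png",p["frame"]);P=cloud(p)
print("knob",top(P,tw(-.125,.16),.072,.1,.03),tw(-.125,.16))
print("j5",top(P,(.446,.298),.068,.09)); print("j6",top(P,(.528,.374),.058,.08)); print("purple",top(P,(.42,.405),.058,.08))
E
```

```text
19.825 [0.49929002 0.28314002 0.21886148]
knob (np.int64(559), 0.492, 0.2045, 0.024, np.float64(0.082)) [0.49182685 0.20339859]
j5 (np.int64(2382), 0.4444, 0.2982, 0.0492, np.float64(0.078))
j6 (np.int64(2958), 0.5277, 0.3745, 0.0609, np.float64(0.0681))
purple (np.int64(3873), 0.4204, 0.4044, 0.0616, np.float64(0.068))
```

View pics/w4.png

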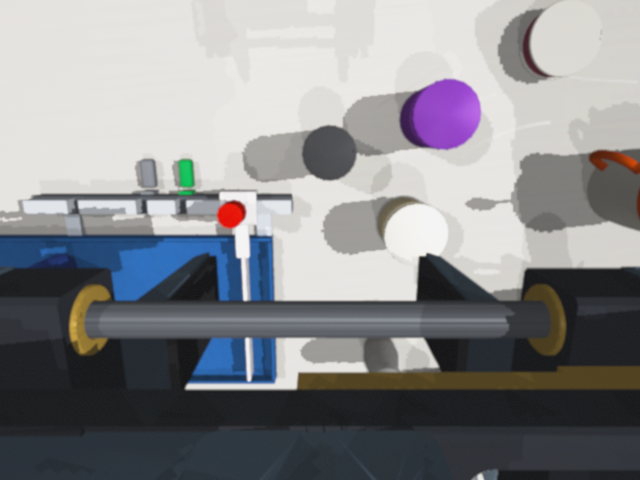

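Knob is home in the far-left notch (231,213). Black jar at (329,153), cream jar (415,232), purple look-alike (441,114).

```bash
python3 - <<'E'
from h import *
d=tw(-.042,.045)
go((.4444,.2982,.12,85.2),(.4444,.2982,-.007,85.2),(.4444,.2982,.12,85.2),(*d,.12,85.2),(*d,-.0025,85.2))
E
```

```text
0 turn [-0.0004 -0.0004  0.0002] shift [0.056  0.0106 0.0989] rows>= 1.8
1 turn [0. 0. 0.] shift [0.    0.    0.127] rows>= 2.0
2 turn [0. 0. 0.] shift [ 0.     0.    -0.127] rows>= 2.0
3 turn [0. 0. 0.] shift [-0.1382 -0.2055  0.    ] rows>= 4.0
4 turn [0. 0. 0.] shift [0.     0.     0.1225] rows>= 2.0
```

Call:
step_arm --pt "0 0 0 0.03 0.006 0.05 0.078" --pt "0 0 0 0.056 0.0106 0.099 0.078" --pt "0 0 0 0.056 0.0106 0.099 0.078" --pt "0 0 0 0.056 0.0106 0.15 0.078" --pt "0 0 0 0.056 0.0106 0.185 0.078"

```text
t: 20.5
position: [0.446, 0.2988, 0.0341]
tcp_rot: [0.001, 0.042, 0.999, 0.0]
contact_force: [0.4, 0.3, -0.2]
opening: 0.853
grip_force: 0.0
```

Call:
step_arm --pt "0 0 0 0 0 0.03 0.078" --pt "0 0 0 0 0 0.041 0.078" --pt "0 0 0 0 0 0.041 0.03" --pt "0 0 0 0 0 0.041 0.03" --pt "0 0 0 0 0 0.041 0.03"

```text
t: 21.12
position: [0.4453, 0.2993, -0.0058]
tcp_rot: [0.001, 0.042, 0.999, 0.0]
contact_force: [-0.7, -0.3, 0.3]
opening: 0.56
grip_force: 0.0
```

Call:
step_arm --pt "0 0 0 0 0 0 0.03" --pt "0 0 0 0 0 0 0.03" --pt "0 0 0 0 0 -0.02 0.03" --pt "0 0 0 0 0 -0.06 0.03" --pt "0 0 0 0 0 -0.12 0.03"

```text
t: 21.75
position: [0.4435, 0.2983, 0.1135]
tcp_rot: [-0.001, 0.042, 0.999, -0.001]
contact_force: [0.5, -0.4, -0.5]
opening: 0.519
grip_force: 30.0
```

Call:
step_arm --pt "0 0 0 -0.03 -0.045 -0.007 0.03" --pt "0 0 0 -0.06 -0.09 -0.007 0.03" --pt "0 0 0 -0.09 -0.135 -0.007 0.03" --pt "0 0 0 -0.12 -0.18 -0.007 0.03" --pt "0 0 0 -0.1382 -0.2055 -0.007 0.03"

```text
t: 22.38
position: [0.5661, 0.0806, 0.1205]
tcp_rot: [0.0, 0.042, 0.999, 0.0]
contact_force: [-0.6, 1.0, -0.1]
opening: 0.521
grip_force: 30.0
```

```bash
python3 - <<'E'
from h import *
d=tw(-.042,.045)
s=go((*d,-.002,85.2));print(s["position"],s["opening"],s["grip_force"],s["contact_force"])
E
```

```text
0 turn [ 0.      0.0005 -0.0009] shift [0.0013 0.0012 0.1225] rows>= 2.0
[0.56606976 0.08055496 0.12047229] 0.5212512220877522 29.997910099918954 [-0.62191379  1.01797166 -0.12908431]
```

Call:
step_arm --pt "0 0 0 0.001 0.001 0.05 0.03" --pt "0 0 0 0.001 0.001 0.09 0.03" --pt "0 0 0 0.001 0.001 0.112 0.03" --pt "0 0 0 0.001 0.001 0.1215 0.03" --pt "0 0 0 0.001 0.001 0.1215 0.03"

```text
t: 23.0
position: [0.5645, 0.0837, -0.0012]
tcp_rot: [0.0, 0.042, 0.999, -0.0]
contact_force: [-0.2, 0.3, -1.2]
opening: 0.517
grip_force: 30.0
```

Call:
step_arm --pt "0 0 0 0 0 0 0.03" --pt "0 0 0 0 0 0 0.064" --pt "0 0 0 0 0 0 0.064" --pt "0 0 0 0 0 0 0.064" --pt "0 0 0 0 0 -0.02 0.064"

```text
t: 23.62
position: [0.5633, 0.0836, 0.0184]
tcp_rot: [-0.001, 0.042, 0.999, -0.0]
contact_force: [-1.0, 0.3, -0.0]
opening: 0.703
grip_force: 0.0
```

Call:
step_arm --pt "0 0 0 0 0 -0.05 0.064" --pt "0 0 0 0 0 -0.1 0.064" --pt "0 0 0 0 0 -0.16 0.0912" --pt "0 0 0 0 0 -0.19 0.0912" --pt "0 0 0 0 0 -0.19 0.0912"

```text
t: 24.25
position: [0.5657, 0.0839, 0.2126]
tcp_rot: [0.003, 0.042, 0.999, 0.0]
contact_force: [0.4, -0.3, -0.5]
opening: 0.988
grip_force: 0.0
```

```bash
python3 - <<'E'
from h import *
p=shot("wrist");P=cloud(p)
r=top(P,tw(-.042,.045),.068,.1);print(r,wt(r[1:3]) if r else 0)
r=top(P,tw(-.053,-.045),.06,.1,.03);print("blue",r,wt(r[1:3]) if r else 0)
q=shot("top");Q=cloud(q); r=top(Q,(.53,.375),.058,.085,.07);print("j6 top",r)
q=shot("scene");Q=cloud(q); r=top(Q,(.525,.37),.058,.085,.07);print("j6 scene",r)
go((.528,.3745,.14,85.2),(.528,.3745,-.007,85.2))
E
```

```text
(np.int64(2303), 0.5639, 0.0838, 0.0492, np.float64(0.0815)) [-0.04317187  0.04685179]
blue (np.int64(363), 0.5458, -0.007, 0.019, np.float64(0.082)) [-0.05361044 -0.04514433]
j6 top (np.int64(456), 0.5292, 0.3779, 0.0617, np.float64(0.0708))
j6 scene (np.int64(246), 0.5272, 0.3712, 0.0682, np.float64(0.0683))
0 turn [-0.0002 -0.0008  0.0005] shift [0.0597 0.2869 0.0683] rows>= 4.8
1 turn [0. 0. 0.] shift [0.    0.    0.147] rows>= 2.4
```

Call:
step_arm --pt "0 0 0 0.012 0.058 0.014 0.0912" --pt "0 0 0 0.024 0.116 0.028 0.0912" --pt "0 0 0 0.036 0.174 0.042 0.0912" --pt "0 0 0 0.048 0.232 0.056 0.0912" --pt "0 0 0 0.0597 0.287 0.068 0.0912"

```text
t: 25.02
position: [0.5273, 0.3762, 0.1387]
tcp_rot: [-0.001, 0.042, 0.999, -0.001]
contact_force: [1.1, 0.0, 0.9]
opening: 1.0
grip_force: 0.0
```

Call:
step_arm --pt "0 0 0 0 0 0 0.0912" --pt "0 0 0 0 0 0.05 0.0912" --pt "0 0 0 0 0 0.1 0.0912" --pt "0 0 0 0 0 0.135 0.0912" --pt "0 0 0 0 0 0.147 0.0912"

```text
t: 25.65
position: [0.5272, 0.3729, -0.0089]
tcp_rot: [-0.002, 0.042, 0.999, -0.001]
contact_force: [-0.1, 0.1, 0.6]
opening: 1.001
grip_force: 0.0
```

Call:
step_arm --pt "0 0 0 0 0 0 0.04" --pt "0 0 0 0 0 0 0.04" --pt "0 0 0 0 0 0 0.04" --pt "0 0 0 0 0 0 0.04" --pt "0 0 0 0 0 0 0.04"

```text
t: 26.28
position: [0.5293, 0.3749, -0.0053]
tcp_rot: [0.001, 0.042, 0.999, 0.0]
contact_force: [0.2, -2.5, 8.8]
opening: 0.649
grip_force: 30.0
```

Call:
step_arm --pt "0 0 0 0 0 0 0.04" --pt "0 0 0 0 0 -0.03 0.04" --pt "0 0 0 0 0 -0.07 0.04" --pt "0 0 0 0 0 -0.12 0.04" --pt "0 0 0 0 0 -0.12 0.04"

```text
t: 26.9
position: [0.5308, 0.3761, 0.1179]
tcp_rot: [0.003, 0.042, 0.999, 0.002]
contact_force: [0.4, -0.0, -1.9]
opening: 0.649
grip_force: 30.0
```

```bash
python3 - <<'E'
from h import *
d=tw(.042,.05)
s=go((*d,.13,85.2),(*d,-.0025,85.2));print(s["position"],s["opening"],s["grip_force"],s["contact_force"])
E
```

```text
0 turn [0.0041 0.0051 0.0005] shift [-0.1426 -0.2854 -0.0125] rows>= 5.1
1 turn [0. 0. 0.] shift [0.     0.     0.1325] rows>= 2.1
[0.53075036 0.37614592 0.11791608] 0.649390416747258 29.990464441361837 [ 0.37560726 -0.03905468 -1.86208638]
```

Call:
step_arm --pt "0 0 0 -0.026 -0.052 -0.003 0.04" --pt "0 0 0 -0.052 -0.104 -0.006 0.04" --pt "0 0 0 -0.078 -0.156 -0.009 0.04" --pt "0 0 0 -0.104 -0.208 -0.012 0.04" --pt "0 0 0 -0.13 -0.26 -0.012 0.04"

```text
t: 27.52
position: [0.6367, 0.1029, 0.125]
tcp_rot: [-0.0, 0.042, 0.999, -0.0]
contact_force: [0.5, -0.0, -0.6]
opening: 0.649
grip_force: 30.0
```

Call:
step_arm --pt "0 0 0 -0.013 -0.025 0 0.04" --pt "0 0 0 -0.013 -0.025 0 0.04" --pt "0 0 0 -0.013 -0.025 0 0.04" --pt "0 0 0 -0.013 -0.025 0 0.04" --pt "0 0 0 -0.013 -0.025 0 0.04"

```text
t: 28.15
position: [0.6472, 0.0796, 0.1256]
tcp_rot: [-0.0, 0.041, 0.999, 0.0]
contact_force: [-1.2, -0.3, -1.1]
opening: 0.65
grip_force: 30.0
```

```bash
python3 - <<'E'
from h import *
d=tw(.042,.05)
s=go((*d,-.0015,85.2));print(s["position"],s["opening"],s["grip_force"],s["contact_force"])
q=shot("scene");Q=cloud(q);X=Q[(abs(Q[...,0]-d[0])<.045)&(abs(Q[...,1]-d[1])<.045)&(Q[...,2]>.06)&(Q[...,2]<.3)]
print("lowest point of held jar",np.percentile(X[:,2],1),"TCPz",s["position"][2])
E
```

```text
0 turn [ 0.     -0.0001  0.0015] shift [-0.0018  0.0003  0.1271] rows>= 2.0
[0.64720943 0.07961133 0.12558005] 0.650438011702418 29.99095211183885 [-1.18363661 -0.30562016 -1.06192311]
lowest point of held jar 0.13319487508119776 TCPz 0.12558004701319625
```

Call:
step_arm --pt "0 0 0 -0.0018 0 0.05 0.04" --pt "0 0 0 -0.0018 0 0.09 0.04" --pt "0 0 0 -0.0018 0 0.115 0.04" --pt "0 0 0 -0.0018 0 0.1265 0.04" --pt "0 0 0 -0.0018 0 0.1265 0.04"

```text
t: 28.82
position: [0.6494, 0.0788, -0.0009]
tcp_rot: [-0.0, 0.041, 0.999, -0.0]
contact_force: [0.1, -0.5, -0.7]
opening: 0.647
grip_force: 30.0
```

Call:
step_arm --pt "0 0 0 0 0 0 0.04" --pt "0 0 0 0 0 0 0.076" --pt "0 0 0 0 0 0 0.076" --pt "0 0 0 0 0 0 0.076" --pt "0 0 0 0 0 -0.02 0.076"

```text
t: 29.45
position: [0.6482, 0.0785, 0.0187]
tcp_rot: [-0.001, 0.042, 0.999, -0.0]
contact_force: [0.3, 0.0, 0.2]
opening: 0.833
grip_force: 0.0
```

Call:
step_arm --pt "0 0 0 0 0 -0.05 0.076" --pt "0 0 0 0 0 -0.1 0.076" --pt "0 0 0 0 0 -0.16 0.0912" --pt "0 0 0 0 0 -0.19 0.0912" --pt "0 0 0 0 0 -0.19 0.0912"

```text
t: 30.08
position: [0.6508, 0.0788, 0.2134]
tcp_rot: [0.003, 0.042, 0.999, 0.0]
contact_force: [-0.2, -0.0, -0.5]
opening: 0.996
grip_force: 0.0
```

```bash
python3 - <<'E'
from h import *
p=shot("wrist");P=cloud(p)
for n,c,a,b,rr in(("j5",(-.043,.047),.068,.1,.05),("j6",(.042,.05),.058,.09,.05),("blue",(-.053,-.045),.06,.1,.03),("amber",(.0425,-.101),.05,.1,.03),("noz",(.05,-.148),.03,.06,.025)):
    r=top(P,tw(*c),a,b,rr);print(n,r,wt(r[1:3]) if r else 0)
go((.43,-.2,.18,85.2))
E
```

```text
j5 (np.int64(2704), 0.5639, 0.0838, 0.0489, np.float64(0.0822)) [-0.04317187  0.04685179]
j6 (np.int64(3370), 0.6479, 0.0789, 0.0611, np.float64(0.0717)) [0.04094356 0.04899791]
blue (np.int64(427), 0.5452, -0.0071, 0.0195, np.float64(0.082)) [-0.05419997 -0.04529419]
amber (np.int64(394), 0.6365, -0.0713, 0.0195, np.float64(0.0758)) [ 0.04215195 -0.10162924]
noz (np.int64(342), 0.6386, -0.117, 0.0212, np.float64(0.048)) [ 0.04806866 -0.14699324]
0 turn [0.0004 0.0026 0.0005] shift [ 0.1959 -0.296   0.0305] rows>= 5.7
```

Call:
step_arm --pt "0 0 0 0.024 -0.06 0 0.0912" --pt "0 0 0 0.048 -0.12 0 0.0912" --pt "0 0 0 0.072 -0.18 0 0.0912" --pt "0 0 0 0.096 -0.24 0 0.0912" --pt "0 0 0 0.12 -0.3 0 0.0912"

```text
t: 30.75
position: [0.5076, -0.2021, 0.2083]
tcp_rot: [-0.001, 0.042, 0.999, 0.0]
contact_force: [-0.0, 0.1, -0.6]
opening: 1.001
grip_force: 0.0
```

Call:
step_arm --pt "0 0 0 0 -0.06 0 0.0912" --pt "0 0 0 0 -0.09 0 0.0912" --pt "0 0 0 0 -0.09 0 0.0912" --pt "0 0 0 0 -0.09 0 0.0912" --pt "0 0 0 0 -0.09 0 0.0912"

```text
t: 31.38
position: [0.502, -0.2894, 0.2089]
tcp_rot: [-0.0, 0.041, 0.999, 0.0]
contact_force: [0.7, 0.4, -0.2]
opening: 1.002
grip_force: 0.0
```

```bash
python3 - <<'E'
from h import *
p=shot("wrist");P=cloud(p);cv2.imwrite("pics/w5.png",p["frame"])
print(ctrl.get_state()["position"])
print("j2",top(P,(.522,-.383),.073,.1)); r=top(P,(.423,-.314),.053,.08);print("j3",r)
r=top(P,(.522,-.383),.073,.1); 
if r: go((r[1],r[2],.12,85.2),(r[1],r[2],-.007,85.2))
E
```

```text
[ 0.50208356 -0.2895193   0.20898187]
j2 (np.int64(2196), 0.5216, -0.3838, 0.0534, np.float64(0.0848))
j3 (np.int64(2050), 0.4222, -0.3151, 0.045, np.float64(0.0623))
0 turn [ 0.0002 -0.0003  0.0017] shift [-0.0272 -0.0924  0.089 ] rows>= 2.1
1 turn [0. 0. 0.] shift [0.    0.    0.127] rows>= 2.0
```

View pics/w5.png

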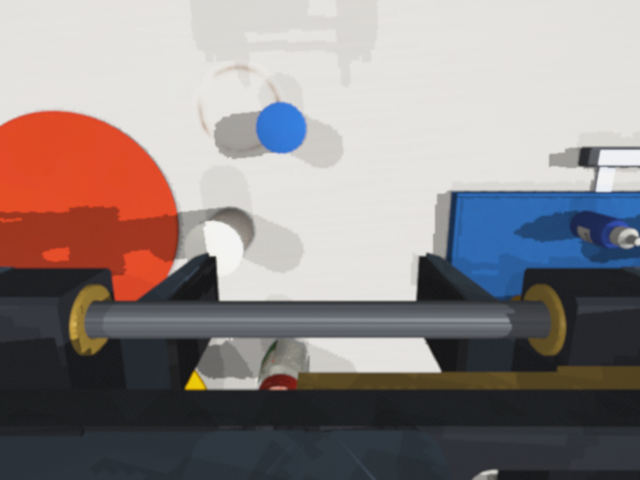

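Blue lid jar at (282,128), white ribbed-lid jar (226,243). The red plate's edge is at column 180, so I check the finger clearance there.

```bash
python3 - <<'E'
from h import *
p=shot("wrist");P=cloud(p);h=cv2.cvtColor(p["frame"],cv2.COLOR_BGR2HSV)
m=((h[...,0]<10)|(h[...,0]>170))&(h[...,1]>150)&(P[...,2]<.1)&(P[...,1]<-.38);X=P[m]
print(X[:,2].max(),np.median(X[:,2]));X=X[(abs(X[:,0]-.52)<.02)];print(X[:,1].max(),X[X[:,1]>X[:,1].max()-.02][:,2].max())
E
```

```text
0.008602891549214065 0.005442309500938741
-0.4401777346708343 0.00813907981296258
```

Call:
step_arm --pt "0 0 0 -0.009 -0.031 0.03 0.084" --pt "0 0 0 -0.018 -0.062 0.06 0.084" --pt "0 0 0 -0.0272 -0.0924 0.089 0.084" --pt "0 0 0 -0.0272 -0.0924 0.089 0.084" --pt "0 0 0 -0.0272 -0.0924 0.089 0.084"

```text
t: 32.1
position: [0.5216, -0.3842, 0.1206]
tcp_rot: [0.0, 0.041, 0.999, 0.0]
contact_force: [0.4, 0.5, 0.6]
opening: 0.921
grip_force: 0.0
```

Call:
step_arm --pt "0 0 0 0 0 0.05 0.084" --pt "0 0 0 0 0 0.1 0.084" --pt "0 0 0 0 0 0.125 0.084" --pt "0 0 0 0 0 0.125 0.084" --pt "0 0 0 0 0 0.125 0.04"

```text
t: 32.72
position: [0.5225, -0.3851, -0.0029]
tcp_rot: [0.001, 0.041, 0.999, -0.001]
contact_force: [-0.0, -1.7, 0.1]
opening: 0.839
grip_force: 0.0
```

Call:
step_arm --pt "0 0 0 0 0 0 0.04" --pt "0 0 0 0 0 0 0.04" --pt "0 0 0 0 0 0 0.04" --pt "0 0 0 0 0 0 0.04" --pt "0 0 0 0 0 0 0.04"

```text
t: 33.35
position: [0.5218, -0.3851, -0.0042]
tcp_rot: [0.0, 0.042, 0.999, -0.0]
contact_force: [-0.6, 1.4, 7.1]
opening: 0.563
grip_force: 30.0
```

Call:
step_arm --pt "0 0 0 0 0 -0.03 0.04" --pt "0 0 0 0 0 -0.07 0.04" --pt "0 0 0 0 0 -0.12 0.04" --pt "0 0 0 0 0 -0.135 0.04" --pt "0 0 0 0 0 -0.135 0.04"

```text
t: 33.98
position: [0.5217, -0.3851, 0.1307]
tcp_rot: [0.001, 0.042, 0.999, -0.0]
contact_force: [-0.1, 0.6, -1.1]
opening: 0.562
grip_force: 30.0
```

```bash
python3 - <<'E'
from h import *
d=tw(-.045,-.13)
s=go((*d,.13,85.2),(*d,-.0025,85.2));print(s["position"],s["opening"],s["grip_force"],s["contact_force"])
E
```

```text
0 turn [-0.0008  0.0011  0.0005] shift [-0.0012  0.2939  0.0005] rows>= 4.7
1 turn [0. 0. 0.] shift [0.     0.     0.1325] rows>= 2.1
[ 0.52166464 -0.38510964  0.1307326 ] 0.5616171436027413 29.972879670822294 [-0.11765375  0.62245067 -1.09006694]
```

Call:
step_arm --pt "0 0 0 0 0.059 0 0.04" --pt "0 0 0 0 0.118 0 0.04" --pt "0 0 0 0 0.177 0 0.04" --pt "0 0 0 -0.001 0.236 0 0.04" --pt "0 0 0 -0.0012 0.294 0 0.04"

```text
t: 34.6
position: [0.5459, -0.0899, 0.1283]
tcp_rot: [-0.001, 0.042, 0.999, 0.0]
contact_force: [1.8, -0.1, -0.8]
opening: 0.563
grip_force: 30.0
```

Call:
step_arm --pt "0 0 0 0 0 0 0.04" --pt "0 0 0 0 0 0.03 0.04" --pt "0 0 0 0 0 0.06 0.04" --pt "0 0 0 0 0 0.08 0.04" --pt "0 0 0 0 0 0.08 0.04"

```text
t: 35.22
position: [0.5456, -0.0922, 0.0483]
tcp_rot: [-0.002, 0.042, 0.999, 0.0]
contact_force: [0.9, 0.2, 0.1]
opening: 0.561
grip_force: 30.0
```

```bash
python3 - <<'E'
from h import *
d=tw(-.045,-.13)
s=go((*d,0.0002,85.2));print(s["position"],wt(s["position"]),s["opening"],s["contact_force"])
E
```

```text
0 turn [ 0.0004 -0.0035 -0.    ] shift [-0.0018  0.      0.0481] rows>= 0.8
[ 0.54564805 -0.09220257  0.04829396] [-0.04663229 -0.1300608 ] 0.5607063215345871 [0.9438645  0.21733313 0.08174758]
```

Call:
step_arm --pt "0 0 0 -0.001 0 0.02 0.04" --pt "0 0 0 -0.001 0 0.04 0.04" --pt "0 0 0 -0.001 0 0.0485 0.04" --pt "0 0 0 -0.001 0 0.0485 0.04" --pt "0 0 0 -0.001 0 0.0485 0.04"

```text
t: 35.85
position: [0.5483, -0.0921, 0.0019]
tcp_rot: [0.0, 0.042, 0.999, -0.0]
contact_force: [-0.0, 0.4, -0.4]
opening: 0.564
grip_force: 30.0
```

Call:
step_arm --pt "0 0 0 0 0 0 0.068" --pt "0 0 0 0 0 0 0.068" --pt "0 0 0 0 0 0 0.068" --pt "0 0 0 0 0 -0.005 0.068" --pt "0 0 0 0 0 -0.03 0.068"

```text
t: 36.48
position: [0.5471, -0.0919, 0.0312]
tcp_rot: [-0.001, 0.042, 0.999, 0.0]
contact_force: [-0.1, -0.3, -0.2]
opening: 0.751
grip_force: 0.0
```

Call:
step_arm --pt "0 0 0 0 0 -0.05 0.068" --pt "0 0 0 0 0 -0.1 0.068" --pt "0 0 0 0 0 -0.16 0.0912" --pt "0 0 0 0 0 -0.18 0.0912" --pt "0 0 0 0 0 -0.18 0.0912"

```text
t: 37.1
position: [0.5489, -0.0923, 0.2135]
tcp_rot: [0.002, 0.042, 0.999, -0.0]
contact_force: [0.5, 0.9, -0.4]
opening: 0.997
grip_force: 0.0
```

```bash
python3 - <<'E'
from h import *
p=shot("wrist");P=cloud(p)
for n,c,a,b,rr in(("j2",(-.045,-.13),.075,.1,.05),("j5",(-.043,.047),.068,.1,.05),("j6",(.042,.05),.058,.09,.05),("blue",(-.053,-.045),.06,.1,.03),("amber",(.0425,-.101),.05,.1,.03),("noz",(.05,-.148),.03,.06,.025)):
    r=top(P,tw(*c),a,b,rr);print(n,r,wt(r[1:3]) if r else 0)
go((.4222,-.3151,.12,-4.8),(.4222,-.3151,-.007,-4.8))
E
```

```text
j2 (np.int64(2771), 0.5481, -0.0919, 0.0533, np.float64(0.0888)) [-0.04421426 -0.12955412]
j5 (np.int64(2415), 0.564, 0.0833, 0.0496, np.float64(0.0816)) [-0.04303038  0.04636191]
j6 (np.int64(1056), 0.6343, 0.0767, 0.0445, np.float64(0.0716)) [0.02757534 0.04566761]
blue (np.int64(360), 0.5455, -0.0072, 0.0191, np.float64(0.0826)) [-0.05389265 -0.04536874]
amber (np.int64(221), 0.6344, -0.0712, 0.0182, np.float64(0.0736)) [ 0.04005095 -0.10170532]
noz (np.int64(196), 0.6383, -0.1179, 0.0208, np.float64(0.0473)) [ 0.04784502 -0.14791519]
0 turn [-8.0000e-04  6.0000e-04 -1.5703e+00] shift [ 0.107  -0.2327  0.0918] rows>= 8.4
1 turn [0. 0. 0.] shift [0.    0.    0.127] rows>= 2.0
```

Call:
step_arm --pt "0 0 0.18 0.022 -0.047 0 0.0912" --pt "0 0 0.36 0.044 -0.094 0 0.0912" --pt "0 0 0.54 0.066 -0.141 0 0.0912" --pt "0 0 0.72 0.088 -0.188 0 0.0912" --pt "0 0 0.9 0.107 -0.2327 0 0.0912"

```text
t: 37.78
position: [0.4203, -0.3159, 0.21]
tcp_rot: [-0.001, 0.475, 0.88, 0.0]
contact_force: [0.5, -1.1, -0.8]
opening: 1.002
grip_force: 0.0
```

Call:
step_arm --pt "0 0 0.18 0 0 0.02 0.085" --pt "0 0 0.36 0 0 0.04 0.08" --pt "0 0 0.54 0 0 0.06 0.075" --pt "0 0 0.671 0 0 0.08 0.07" --pt "0 0 0.671 0 0 0.09 0.07"

```text
t: 38.4
position: [0.4209, -0.3141, 0.1193]
tcp_rot: [-0.002, 0.736, 0.677, -0.0]
contact_force: [-0.6, 0.1, 0.2]
opening: 0.771
grip_force: 0.0
```

```bash
python3 - <<'E'
from h import *
s=go((.4222,-.3151,-.007,-4.8));print(s["position"],s["q"].round(2))
p=shot("wrist");P=cloud(p);print(top(P,(.4222,-.3151),.053,.08))
E
```

```text
0 turn [-0.0029 -0.002   0.0011] shift [-0.0011  0.0018  0.1263] rows>= 2.0
[ 0.42087662 -0.31412367  0.11931777] [-0.69  0.19  2.11 -0.    0.84 -0.6 ]
(np.int64(3039), 0.4228, -0.3151, 0.0456, np.float64(0.0624))
```

Call:
step_arm --pt "0 0 0 0 0.0005 0.04 0.07" --pt "0 0 0 0 0.0005 0.085 0.07" --pt "0 0 0 0 0.0005 0.127 0.07" --pt "0 0 0 0 0.0005 0.127 0.07" --pt "0 0 0 0 0.0005 0.127 0.03"

```text
t: 39.08
position: [0.4232, -0.3156, -0.0041]
tcp_rot: [0.0, 0.736, 0.677, 0.0]
contact_force: [0.3, 0.4, 0.1]
opening: 0.688
grip_force: 0.0
```

Call:
step_arm --pt "0 0 0 0 0 0 0.03" --pt "0 0 0 0 0 0 0.03" --pt "0 0 0 0 0 0 0.03" --pt "0 0 0 0 0 0 0.03" --pt "0 0 0 0 0 0 0.03"

```text
t: 39.7
position: [0.4233, -0.3157, -0.0041]
tcp_rot: [0.001, 0.736, 0.677, 0.0]
contact_force: [-1.5, 0.8, 10.4]
opening: 0.475
grip_force: 30.0
```

Call:
step_arm --pt "0 0 0 0 0 -0.03 0.03" --pt "0 0 0 0 0 -0.08 0.03" --pt "0 0 0 0 0 -0.13 0.03" --pt "0 0 0 0 0 -0.14 0.03" --pt "0 0 0 0 0 -0.14 0.03"

```text
t: 40.33
position: [0.4227, -0.3152, 0.135]
tcp_rot: [0.001, 0.736, 0.677, 0.0]
contact_force: [0.3, -0.6, -1.6]
opening: 0.476
grip_force: 30.0
```

```bash
python3 - <<'E'
from h import *
d=tw(.03,-.033)
s=go((*d,.135,-4.8));print(s["position"],s["opening"],s["grip_force"])
E
```

```text
0 turn [0.001  0.0007 0.0004] shift [ 0.3295  0.1806 -0.    ] rows>= 6.0
[ 0.4226855  -0.31521395  0.13501964] 0.4761590883652874 30.00090102206741
```

Call:
step_arm --pt "0 0 0 0.05 0.027 0 0.03" --pt "0 0 0 0.1 0.055 0 0.03" --pt "0 0 0 0.15 0.082 0 0.03" --pt "0 0 0 0.2 0.11 0 0.03" --pt "0 0 0 0.25 0.137 0 0.03"

```text
t: 40.95
position: [0.5797, -0.0755, 0.1326]
tcp_rot: [-0.001, 0.736, 0.677, -0.001]
contact_force: [0.8, -1.0, -1.5]
opening: 0.472
grip_force: 30.0
```

Call:
step_arm --pt "0 0 0 0.04 0.022 0 0.03" --pt "0 0 0 0.0795 0.0436 0 0.03" --pt "0 0 0 0.0795 0.0436 0 0.03" --pt "0 0 0 0.0795 0.0436 0.03 0.03" --pt "0 0 0 0.0795 0.0436 0.04 0.03"

```text
t: 41.58
position: [0.6277, -0.0023, 0.0917]
tcp_rot: [-0.002, 0.736, 0.677, -0.002]
contact_force: [0.7, -0.4, -0.2]
opening: 0.473
grip_force: 30.0
```

```bash
python3 - <<'E'
from h import *
d=tw(.03,-.033)
s=go((*d,.0005,-4.8));print(s["position"],wt(s["position"]),s["opening"],s["contact_force"])
E
```

```text
0 turn [-0.0045  0.0003 -0.    ] shift [0.0006 0.0028 0.0912] rows>= 1.5
[ 0.62769831 -0.0022946   0.09168835] [ 0.02760691 -0.03360236] 0.4729136830130106 [ 0.70292337 -0.37654685 -0.24703464]
```

Call:
step_arm --pt "0 0 0 0 0.001 0.04 0.03" --pt "0 0 0 0 0.001 0.075 0.03" --pt "0 0 0 0 0.001 0.094 0.03" --pt "0 0 0 0 0.001 0.094 0.03" --pt "0 0 0 0 0.001 0.094 0.03"

```text
t: 42.2
position: [0.6314, -0.0021, 0.0012]
tcp_rot: [0.0, 0.736, 0.677, 0.0]
contact_force: [0.2, -0.0, -1.1]
opening: 0.472
grip_force: 30.0
```

Call:
step_arm --pt "0 0 0 0 0 0 0.059" --pt "0 0 0 0 0 0 0.059" --pt "0 0 0 0 0 0 0.059" --pt "0 0 0 0 0 -0.005 0.059" --pt "0 0 0 0 0 -0.03 0.059"

```text
t: 42.82
position: [0.6299, -0.0018, 0.0301]
tcp_rot: [-0.001, 0.736, 0.677, -0.001]
contact_force: [-0.3, -0.2, -0.3]
opening: 0.647
grip_force: 0.0
```

Call:
step_arm --pt "0 0 0 0 0 -0.05 0.059" --pt "0 0 0 0 0 -0.1 0.059" --pt "0 0 0 0 0 -0.16 0.0912" --pt "0 0 0 0 0 -0.2 0.0912" --pt "0 0 0 0 0 -0.2 0.0912"

```text
t: 43.45
position: [0.6328, -0.0019, 0.2347]
tcp_rot: [0.002, 0.736, 0.677, 0.002]
contact_force: [0.5, 0.2, -0.2]
opening: 0.943
grip_force: 0.0
```

```bash
python3 - <<'E'
from h import *
p=shot("wrist");P=cloud(p);cv2.imwrite("pics/w6.png",p["frame"]);q=shot("scene");Q=cloud(q)
for n,c,a,b,rr in(("j3",(.03,-.033),.056,.08,.04),("j2",(-.045,-.13),.075,.1,.05),("j5",(-.043,.047),.068,.1,.05),("j6",(.042,.05),.058,.09,.05),("blue",(-.053,-.045),.06,.1,.03),("amber",(.0425,-.101),.06,.1,.03),("noz",(.05,-.148),.03,.06,.025)):
  for A in(P,Q):
    r=top(A,tw(*c),a,b,rr);print(n,r,wt(r[1:3]) if r else 0)
go((.4925,.204,.19,85.2))
E
```

```text
j3 (np.int64(1594), 0.6319, -0.0013, 0.045, np.float64(0.0665)) [ 0.03171063 -0.03225966]
j3 (np.int64(208), 0.6307, -0.0026, 0.0486, np.float64(0.0691)) [ 0.03062362 -0.03365552]
j2 (np.int64(555), 0.5553, -0.0773, 0.0413, np.float64(0.0882)) [-0.0382612  -0.11440284]
j2 (np.int64(356), 0.5462, -0.0939, 0.0558, np.float64(0.0908)) [-0.04594024 -0.13170609]
j5 (np.int64(2409), 0.5645, 0.084, 0.0493, np.float64(0.0818)) [-0.04259071  0.04710129]
j5 (np.int64(245), 0.5652, 0.0824, 0.055, np.float64(0.0822)) [-0.04175928  0.04556548]
j6 (np.int64(3484), 0.6486, 0.079, 0.061, np.float64(0.0721)) [0.04163273 0.04915613]
j6 (np.int64(337), 0.6481, 0.0774, 0.0655, np.float64(0.0744)) [0.04126837 0.04751991]
blue (np.int64(305), 0.5468, -0.007, 0.0188, np.float64(0.0817)) [-0.05261395 -0.04506066]
blue (np.int64(53), 0.5431, -0.0077, 0.0232, np.float64(0.08)) [-0.0562424  -0.04606781]
amber (np.int64(251), 0.6373, -0.0714, 0.0189, np.float64(0.0755)) [ 0.04295751 -0.10166195]
amber (np.int64(43), 0.6344, -0.0741, 0.0205, np.float64(0.0746)) [ 0.04029361 -0.10459515]
noz (np.int64(40), 0.6396, -0.1105, 0.0149, np.float64(0.0366)) [ 0.04852125 -0.14043236]
noz (np.int64(69), 0.6378, -0.1183, 0.0244, np.float64(0.0461)) [ 0.04738025 -0.14835563]
0 turn [ 2.0000e-04  2.0000e-04 -1.5705e+00] shift [ 0.1937 -0.155   0.0406] rows>= 8.4
```

View pics/w6.png

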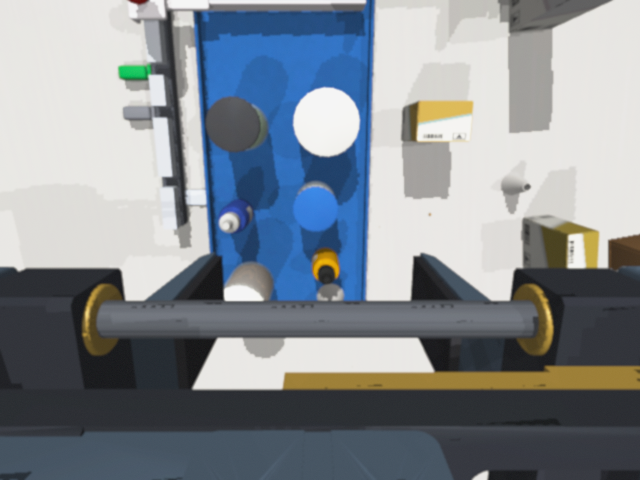

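All four jars stand upright in the tray with gaps: black (234,125), cream (326,121), blue-lid (315,207) and ribbed white (248,280). The carton stands outside at (444,120).

Call:
step_arm --pt "0 0 -0.18 0.038 -0.031 0 0.07" --pt "0 0 -0.36 0.076 -0.062 0 0.06" --pt "0 0 -0.54 0.115 -0.093 0 0.06" --pt "0 0 -0.72 0.155 -0.124 0 0.06" --pt "0 0 -0.9 0.1937 -0.155 0 0.06"

```text
t: 44.18
position: [0.4909, 0.2049, 0.2291]
tcp_rot: [-0.001, 0.366, 0.931, -0.001]
contact_force: [-0.1, 0.7, -0.1]
opening: 0.661
grip_force: 0.0
```

Call:
step_arm --pt "0 0 -0.18 0 0 0.01 0.06" --pt "0 0 -0.36 0 0 0.02 0.06" --pt "0 0 -0.54 0 0 0.03 0.06" --pt "0 0 -0.6705 0 0 0.04 0.06" --pt "0 0 -0.6705 0 0 0.04 0.06"

```text
t: 44.8
position: [0.4915, 0.2036, 0.1888]
tcp_rot: [-0.002, 0.042, 0.999, -0.001]
contact_force: [-0.1, 0.5, 0.7]
opening: 0.659
grip_force: 0.0
```

```bash
python3 - <<'E'
from h import *
p=shot("wrist");P=cloud(p);r=top(P,(.492,.204),.072,.1,.03);print(r)
go((.4922,.2042,.12,85.2),(.4922,.2042,.019,85.2))
E
```

```text
(np.int64(638), 0.4917, 0.204, 0.0238, np.float64(0.082))
0 turn [-0.001  -0.0021 -0.003 ] shift [-0.0004  0.0005  0.0695] rows>= 1.1
1 turn [0. 0. 0.] shift [0.    0.    0.101] rows>= 1.6
```

Call:
step_arm --pt "0 0 0 0 0 0.05 0.06" --pt "0 0 0 0 0 0.1 0.06" --pt "0 0 0 0 0 0.14 0.06" --pt "0 0 0 0 0 0.17 0.06" --pt "0 0 0 0 0 0.17 0.06"

```text
t: 45.48
position: [0.4912, 0.2035, 0.019]
tcp_rot: [-0.002, 0.043, 0.999, -0.001]
contact_force: [-0.1, 0.3, 0.2]
opening: 0.654
grip_force: 0.0
```

Call:
step_arm --pt "0 0 0 0 0 0 0.01" --pt "0 0 0 0 0 0 0.01" --pt "0 0 0 0 0 0 0.01" --pt "0 0 0 0 0 0 0.01" --pt "0 0 0 0 0 0 0.01"

```text
t: 46.1
position: [0.493, 0.2041, 0.0211]
tcp_rot: [0.0, 0.042, 0.999, 0.0]
contact_force: [-1.7, 0.2, 6.6]
opening: 0.252
grip_force: 30.0
```

Call:
step_arm --pt "0 0 0 0 0 -0.006 0.01" --pt "0 0 0 0 0 -0.012 0.01" --pt "0 0 0 0 0 -0.0175 0.01" --pt "0 0 0 0 0 -0.0175 0.01" --pt "0 0 0 0 0 -0.0175 0.01"

```text
t: 46.72
position: [0.4929, 0.2041, 0.0382]
tcp_rot: [0.0, 0.042, 0.999, 0.0]
contact_force: [3.3, 0.1, -0.2]
opening: 0.254
grip_force: 30.0
```

```bash
python3 - <<'E'
from h import *
s=ctrl.get_state();k=tw(-.125,.10)
print(s["position"],wt(s["position"]),s["opening"],s["grip_force"]); go((*k,s["position"][2],85.2))
E
```

```text
[0.49286994 0.20410661 0.03816384] [-0.12401981  0.16079282] 0.25407504927290503 29.999821297824383
0 turn [ 0.0002  0.0004 -0.    ] shift [ 0.001  -0.0608 -0.    ] rows>= 1.0
```

Call:
step_arm --pt "0 0 0 0 -0.02 0 0.01" --pt "0 0 0 0 -0.04 0 0.01" --pt "0 0 0 0 -0.06 0 0.01" --pt "0 0 0 0 -0.06 0 0.01" --pt "0 0 0 0 -0.06 0 0.01"

```text
t: 47.35
position: [0.4878, 0.1433, 0.0382]
tcp_rot: [0.0, 0.042, 0.999, -0.0]
contact_force: [4.4, -1.9, -0.1]
opening: 0.252
grip_force: 30.0
```

Call:
step_arm --pt "0 0 0 0 0 0.006 0.01" --pt "0 0 0 0 0 0.012 0.01" --pt "0 0 0 0 0 0.0165 0.01" --pt "0 0 0 0 0 0.0165 0.01" --pt "0 0 0 0 0 0.0165 0.01"

```text
t: 47.98
position: [0.4878, 0.1444, 0.0213]
tcp_rot: [0.0, 0.042, 0.999, 0.0]
contact_force: [5.1, 0.4, -2.2]
opening: 0.25
grip_force: 30.0
```

Call:
step_arm --pt "0 0 0 0 0 0.0005 0.05" --pt "0 0 0 0 0 0.0005 0.05" --pt "0 0 0 0 0 0.0005 0.05" --pt "0 0 0 0 0 0 0.05" --pt "0 0 0 0 0 -0.01 0.05"

```text
t: 48.6
position: [0.4871, 0.1441, 0.0315]
tcp_rot: [-0.001, 0.042, 0.999, -0.0]
contact_force: [-0.2, 0.2, 0.1]
opening: 0.551
grip_force: 0.0
```

Call:
step_arm --pt "0 0 0 0 0 -0.04 0.05" --pt "0 0 0 0 0 -0.08 0.05" --pt "0 0 0 0 0 -0.13 0.05" --pt "0 0 0 0 0 -0.18 0.05" --pt "0 0 0 0 0 -0.2 0.05"

```text
t: 49.22
position: [0.4887, 0.1445, 0.2355]
tcp_rot: [0.002, 0.042, 0.999, 0.001]
contact_force: [-0.2, 0.5, -0.7]
opening: 0.547
grip_force: 0.0
```

```bash
python3 - <<'E'
from h import *
p=shot("wrist");P=cloud(p);cv2.imwrite("pics/w7.png",p["frame"])
r=top(P,tw(-.125,.1),.072,.1,.03);print("knob",r,wt(r[1:3]))
for r in finder.landmark_of("clip_green",p)[:1]: print(wt(onz(p,r["at"],0)))
for n,c,a,b,rr in(("j3",(.03,-.033),.056,.08,.04),("j2",(-.045,-.13),.075,.1,.05),("j5",(-.043,.047),.068,.1,.05),("j6",(.042,.05),.058,.09,.05)):
    r=top(P,tw(*c),a,b,rr);print(n,r,wt(r[1:3]) if r else 0)
E
```

```text
knob (np.int64(505), 0.4869, 0.1446, 0.024, np.float64(0.0822)) [-0.12498943  0.10099536]
j3 None 0
j2 (np.int64(637), 0.5379, -0.0965, 0.0491, np.float64(0.0879)) [-0.05399357 -0.1349915 ]
j5 (np.int64(693), 0.5569, 0.0957, 0.0393, np.float64(0.0818)) [-0.05114308  0.05812431]
j6 (np.int64(1305), 0.6597, 0.0942, 0.0609, np.float64(0.0714)) [0.0514219  0.06523165]
```

View pics/w7.png

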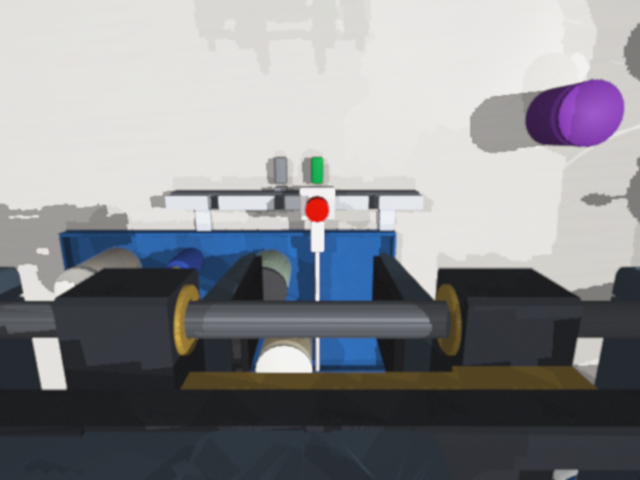

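Knob sits in the green clip's notch, aligned at column 317. The cream jar reads about 18 mm off its earlier place, so I check it from the other cameras.

Call:
step_arm --pt "0 0 0 0.01 0.05 0 0.06" --pt "0 0 0 0.02 0.1 0 0.06" --pt "0 0 0 0.03 0.15 0 0.06" --pt "0 0 0 0.03 0.2 0 0.06" --pt "0 0 0 0.03 0.24 0 0.06"

```text
t: 49.95
position: [0.4771, 0.3875, 0.2303]
tcp_rot: [-0.001, 0.042, 0.999, -0.0]
contact_force: [0.2, 0.3, 0.3]
opening: 0.655
grip_force: 0.0
```

```bash
python3 - <<'E'
from h import *
for nm in("top","scene"):
  p=shot(nm);P=cloud(p);print(nm)
  if nm=="scene": cv2.imwrite("pics/s8.png",cv2.resize(p["frame"][180:340,220:460],None,fx=3,fy=3,interpolation=3))
  for n,c,a,b,rr in(("j3",(.03,-.033),.056,.08,.04),("j2",(-.045,-.13),.075,.1,.05),("j5",(-.043,.047),.073,.1,.05),("j6",(.042,.05),.06,.09,.05),("blue",(-.053,-.045),.06,.1,.03),("amber",(.0425,-.101),.06,.1,.03),("knob",(-.125,.1),.07,.1,.03)):
    r=top(P,tw(*c),a,b,rr);print(n,r,wt(r[1:3]) if r else 0)
E
```

```text
top
j3 (np.int64(235), 0.6327, 0.0016, 0.0447, np.float64(0.0698)) [ 0.03226516 -0.02930289]
j2 (np.int64(349), 0.5501, -0.0893, 0.0526, np.float64(0.0928)) [-0.04243883 -0.12679588]
j5 (np.int64(291), 0.5655, 0.0869, 0.0487, np.float64(0.0882)) [-0.04183688  0.0500748 ]
j6 (np.int64(431), 0.6627, 0.0966, 0.0609, np.float64(0.076)) [0.05421055 0.06787427]
blue (np.int64(42), 0.5471, -0.0043, 0.0177, np.float64(0.0829)) [-0.05254093 -0.04234502]
amber (np.int64(39), 0.6386, -0.0676, 0.0189, np.float64(0.0764)) [ 0.04393498 -0.0977665 ]
knob (np.int64(70), 0.489, 0.1465, 0.0228, np.float64(0.0836)) [-0.12305578  0.10306442]
scene
j3 (np.int64(204), 0.6283, -0.0042, 0.0504, np.float64(0.0676)) [ 0.02836592 -0.03545073]
j2 (np.int64(356), 0.5472, -0.0937, 0.0542, np.float64(0.0895)) [-0.04496048 -0.13142312]
j5 (np.int64(222), 0.5628, 0.0823, 0.0573, np.float64(0.0831)) [-0.04414249  0.045265  ]
j6 (np.int64(324), 0.6609, 0.0906, 0.0672, np.float64(0.0736)) [0.05291893 0.06174469]
blue (np.int64(56), 0.544, -0.0105, 0.0199, np.float64(0.0814)) [-0.05511125 -0.04878268]
amber (np.int64(41), 0.6344, -0.0727, 0.0187, np.float64(0.0772)) [ 0.04017646 -0.10320006]
knob (np.int64(72), 0.4865, 0.1436, 0.0318, np.float64(0.082)) [-0.12530435  0.0999654 ]
```

View pics/s8.png

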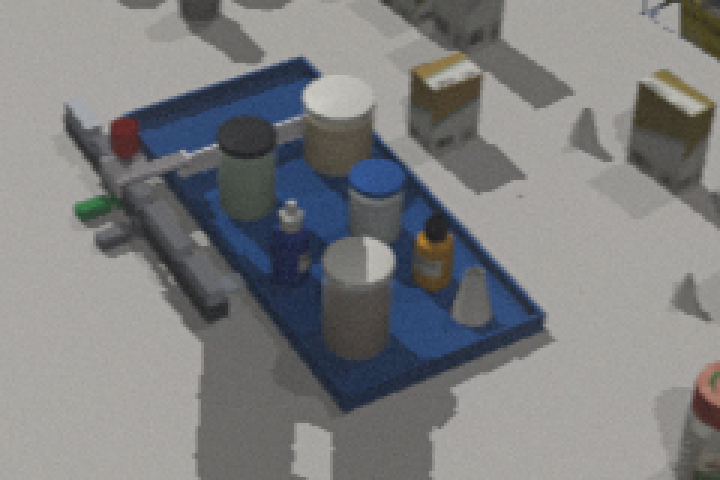

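Cream jar was knocked about 18 mm aside, but it is upright, right of the fence and clear of everything: (335,120) in the crop, with the fence behind it. The knob is down at the green clip (125,137) and the carton stands outside at (443,100). I'm handing in.

```bash
python3 -c "
from h import *
print(ctrl.close_job())"
```

```text
the job is handed in; nothing more can be done
None
```

The job is handed in, though no verdict came back: the carton stands on the table beside the tray, all four jars are upright in the tray, and the fence's knob is down in the green-clip notch. The cream jar was knocked about 18 mm aside on its own but still stands upright and clear.

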